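# Fit the sample stage to the contact-angle instrument

## Task

Fit the square clip stage (two square plates, two spring clips on top) from the rack to the contact-angle instrument: find the bore of the post holder on the carriage with the stage's stem, and press the stage straight down until its plate sits fully home on the holder, its sides square with the carriage. Then push the carriage in as far as it goes, so that the stage stands under the needle. Nothing may touch the syringe or its needle, and leave everything else, the other stages too, where it stands.

Things in the scene. Friction and masses are not known exactly. Their poses are not given: they have to be found in the camera images.
- stage: The square clip stage, 0.3 kg, dark. Origin: centre of the underside of its lower plate, z up when upright. Two plates 60 x 60 x 8 mm, sides along x and y: lower at z 0 to 8, upper at z 14 to 22 mm; can be gripped across either pair of sides. Below, a round stem. It hangs upright in any of the rack's three slots, within about 12 degrees of square with the rack.
- stem_foot (a point): Centre of the sharp-edged lower end of the clip stage's stem: steel, 20 mm diameter, 44 mm long, this point 44 mm below the stage's origin.
- stage_top (a point): Centre of the top face of the clip stage's upper plate, 22 mm above its origin. The middle, y from -17 to +17 mm, is clear and may be pressed on. Beside it at y = +/-23.5 mm run two 6 mm wide spring strips along x, each held by a knurled screw (12 mm diameter, 17 mm above this face) at x = -22 mm.
- rack: Fixed aluminium shelf, 300 mm long (its x), only 44 mm deep (its y, +/-22 mm), 8 mm thick, top 75 mm high, on end plates. Origin: on the bench under its centre. Slots 26 mm wide, open to +y, at x = -95, 0, +95 mm; a stage hangs in each by its stem, plate on the shelf. Plates overhang the shelf in y only: fingers go down on the +y and -y sides. Lift a stage 50 mm to clear it.
- round_stage: Another stage, round, 66 mm diameter, same stem; hangs in the rack, to be left there. Origin: centre of the underside of its disc, top 20 mm above.
- v_stage: Another stage, 64 x 44 mm with a V-groove on top, same stem; hangs in the rack, to be left there. Origin: centre of the underside of its plate, top about 28 mm above.
- holder_mid (a point): Middle of the post holder's place on the carriage, at the level of the bore's mouth, 120 mm above the bench; moves with the carriage. Axes: x = the way the carriage is pushed in, y level across it, z up. The holder (steel tube, 40 mm outer diameter, on a foot plate) was clamped here by eye: the bore's centre lies up to 2 mm from this point in x and up to 2 mm in y, so feel for it with the stem.
- bore_floor (a point): Point 46 mm below the middle of the holder's place: level of the flat floor of the blind bore (21.2 mm diameter, sharp-edged mouth; the stem has 20 mm). A spring plunger in the bore's +x wall stops the stem 15 to 20 mm in: the stage's weight is not enough, the rest takes a straight press of about 8 to 16 N; half in, the stage may lean a few degrees. Home, its lower plate lies on the mouth.
- plunger_screw (a point): Place of the knurled plunger screw (17 mm diameter) that sticks out of the holder to 48 mm on the +x side, 21 mm below the mouth (to within the 2 mm of the holder). The holder's foot stands on an 84 mm square slide block whose top is 62 mm above the bench.
- knob (a point): Centre of the outer face of the carriage's push-pull knob, a disc of 40 mm diameter, 14 mm thick, 72 mm above the bench, axis along the slide; the face looks to -x (the slide direction is x), 100 mm before the holder's middle. Push on this face to slide the carriage; nothing stands under the knob but the bench.
- carriage (a joint): Slide of the carriage, m: 0 fully out (loading end), 0.14 fully in against its stop, the holder then below the needle. It moves with about 6 N and stays where it is left.
- syringe: Syringe fixed on the column's arm. Origin: tip of the needle, pointing down, 158 mm above the bench, 38 mm above the bore's mouth: 16 mm above the top plate of a stage that is home. Needle 3 mm thick, 40 mm long; barrel 18 mm thick, to 168 mm above the tip. The arm (36 mm wide, 230 to 260 mm above the bench) reaches over the needle from the column, ending 17 mm before it.
- camera (a point): Middle of the top of the instrument's camera, 179 mm above the bench: 62 mm wide along the slide; body and lens together reach across the slide to within 86 mm of the needle.
- lamp (a point): Middle of the top of the instrument's lamp, 192 mm above the bench: 84 mm wide along the slide, 34 mm thick.
- goniometer: The fixed instrument. Origin: on the bench, below the holder's middle when the carriage is fully out; x is the slide direction, z up. Slide bed 90 mm wide, 40 mm high, x from -55 to +290 mm; at x = 140 mm an optical rail across it, 30 mm high, y to +/-220 mm, carrying camera (+y side) and lamp (-y side). Column 66 x 60 mm, 337 mm high, at x = 252 mm.
- solvent_bottle: White bottle, 58 mm diameter, 165 mm high, upright on the bench between rack and instrument; a bystander. Origin: centre of its underside.
- vial_a: Amber vial, 28 mm diameter, 55 mm high; a bystander. Origin: centre of its underside.
- vial_b: Clear vial, 28 mm diameter, 55 mm high; a bystander. Origin: centre of its underside.
- petri_dish: Clear closed dish, 90 mm diameter, 15 mm high; a bystander. Origin: centre of its underside.
- slide_box: Flat box for slides, 102 x 77 x 36 mm; a bystander. Origin: centre of its underside.
- driver: Screwdriver lying on the bench, 150 mm long along its x, 26 mm thick; a bystander. Origin: under its middle.
- level: Round spirit level, 48 mm diameter, 13 mm high; a bystander. Origin: centre of its underside.
Mind the look-alikes: they are no part of the job. Leave any pink or purple look-alike of the stage alone.

How it is judged:
By the outcome, as a careful person would: the job done as asked, in the order asked, and still so for the second after the job is handed in, with the robot touching nothing.
It also fails if it takes over 72 s, if anything falls off the work surface, if the arm or the gripper's body presses on something with over 40 N, if the wrist force passes 120 N, or if a joint passes its speed limit or range.

## Robot

A 6-joint arm with a two-finger parallel gripper is mounted at the origin on the work surface. World frame = base frame: x ahead of the robot, y to its left, z up, the work surface at z = 0. Lengths are in m, angles in degrees, forces in N, time in s.
With the tool pointing down it reaches from about 0.375 to 0.9 m from the base axis. Payload 3.1 kg.
Tool frame: the origin (TCP) lies midway between the tips of the shut fingers; the grasp point (between the pads) lies 19 mm behind it; z points along the fingers, y is the direction in which the jaws open and shut (so a half turn about z gives the same grasp; the last joint's range is limited). The gripper opens to 87 mm and grips with 3 to 60 N. Pads are 19 mm wide; open, the fingers measure 117 mm over their backs; the gripper's body (75 mm by 190 mm) begins 51 mm behind the grasp point.
Start: joints at [-10.227, 30.224, 82.088, -0, 67.689, -10.227], TCP at [0.625, 0, 0.185] pointing down, gripper open.
Joint ranges: [-176.69, 176.69], [-43.24, 126.21], [12.49, 139.97], [-82, 262], [0, 151.66], [-163.58, 163.58]. Speed limits (degrees/s): [159.86, 159.86, 180, 180, 180, 180].

## Interface

Orientations are given as a 3x3 rotation matrix whose columns are the frame's x, y, z axes.
In Python, from rig import bot gives the robot as it stands.
- The arm moves only by the tool carry_out, never from a script. Its arguments are lists of equal length, an entry for each row: "grip": the gripper's target within -1 to 1 (fully open at 1, half-way at 0, shut at -1); "slide": the shift along the tool's x, y, z in mm, a list of three; "twist": the turn, a rotation vector about the tool's x, y, z in rad, a list of three. In form: {"grip": [grip, ...], "slide": [[dx, dy, dz], ...], "twist": [[wx, wy, wz], ...]}. A call has 1 to 12 rows; each row shifts and turns the pose as measured when the row begins, along the tool's axes as they then stand; what a row does not reach is not made up. A row lasts 1/10 s, in which the tool goes at most 50 mm and 8.59 degrees, less where a joint would pass 70% of its speed; a pose out of reach is approached as far as the arm can. A call is refused whole if a number of a shift passes 50 or a number of a turn 0.15, either way. A call with a gripper value outside its range is refused whole. The fingers move at their own pace and stop on an object; the grip force is fixed at half the most. Time passes only in rows, so rows that do not move let the fingers close. It gives the time, the measured TCP pose, the force and the opening at its end, in the units of the state.
- bot.read_state(): the state, without advancing time (a new reading comes with each control period).
- bot.capture(name): name is "scene" or "side" or "wrist"; returns a dict with "color" (480x640x3 uint8, red, green, blue), "depth" (480x640 float32, m along the optical axis (not along the pixel's ray), 0 where there is no reading), "fx", "fy", "cx", "cy" (pixels), "position" and "rotation" of the camera in the world; the wrist camera has in their place "T_tool_cam" (4x4, takes a point from camera to tool coordinates, whose origin is the TCP and whose axes are the flange's). Camera axes: x right, y up, looking along -z (the intrinsics and any distortion apply to the point x, -y, -z); pixel columns grow to the right and rows downward; lengths in m; the calibration is good to about 2 mm. A picture is of the moment at which its call begins: read the wrist's pose just before it.
- bot.hand_in(): hands the job in, once; it reports no verdict.
The state is a dict: "time_s": time; "joint_positions": joint angles; "qvel": joint speeds; "tau": joint torques, N m; "position": TCP position; "tcp_rot": TCP orientation; "force": force on the tool from outside, world axes, zero at the start; "moment": the same for the moment, N m; "opening": opening from 0.0 (shut) to 1.0 (fully open).
Only numpy, scipy, OpenCV 4.12 (cv2) and the standard library are available. Lean on these libraries where they do the work, as an engineer would, in place of code of your own. Each camera call takes 0.05 s, during which the arm holds its last target.

## Working session

There is one attempt and no reset: what is moved stays moved. The work goes in short steps, Python scripts to look and compute and a tool call to move; the robot and the scene stay as the last step left them, time stands still between calls to the robot, and variables do not carry over. Pictures are saved under pics/ and viewed, and the job is handed in when it is done.

Besides the shell and the picture viewer there is one more tool, called after "Emit:" as name(argument=value, ...) on one line, values as JSON. carry_out: Moves the arm, as the interface text tells. Its arguments: {"type":"object","properties":{"grip":{"type":"array"},"slide":{"type":"array"},"twist":{"type":"array"}},"required":["grip","slide","twist"]}

```bash
ls; mkdir -p pics; cat > h.py <<'E'
import numpy as np, cv2
from rig import bot
def cap(n,fn):
    s=bot.read_state(); c=bot.capture(n)
    if n=="wrist":
        T=np.eye(4);T[:3,:3]=np.array(s["tcp_rot"]);T[:3,3]=s["position"]
        T=T@np.array(c["T_tool_cam"]); c["position"]=T[:3,3]; c["rotation"]=T[:3,:3]
    np.savez(f"pics/{fn}.npz",**{k:v for k,v in c.items() if v is not None})
    cv2.imwrite(f"pics/{fn}.png",c["color"][:,:,::-1]); return c
def load(fn): return dict(np.load(f"pics/{fn}.npz",allow_pickle=True))
def ray(c,u,v):
    d=np.array([(u-c["cx"])/c["fx"],-(v-c["cy"])/c["fy"],-1.0]); return np.array(c["position"]),np.array(c["rotation"])@d
def onz(c,u,v,z):
    p,d=ray(c,u,v); return p+d*(z-p[2])/d[2]
def pts(c):
    v,u=np.mgrid[:480,:640]; d=c["depth"]
    P=np.stack([(u-c["cx"])/c["fx"]*d,-(v-c["cy"])/c["fy"]*d,-d],-1)
    return P@np.array(c["rotation"]).T+np.array(c["position"])
def proj(c,X):
    q=np.array(c["rotation"]).T@(np.array(X)-c["position"]); return c["cx"]+c["fx"]*q[0]/-q[2], c["cy"]-c["fy"]*q[1]/-q[2]
E
python3 - <<'E'
from h import *
for n in("scene","side","wrist"):
    c=cap(n,n+"0"); print(n,{k:np.round(v,3) for k,v in c.items() if k not in("color","depth")}, list(c.keys()))
s=bot.read_state(); print(s)
E
```

```text
pics
scene {'fx': np.float64(534.686), 'fy': np.float64(534.686), 'cx': np.float64(315.849), 'cy': np.float64(235.987), 'position': array([1.302, 0.096, 1.436]), 'rotation': array([[-0.147, -0.858,  0.493],
       [ 0.989, -0.126,  0.077],
       [-0.004,  0.498,  0.867]])} ['color', 'depth', 'fx', 'fy', 'cx', 'cy', 'position', 'rotation']
side {'fx': np.float64(491.036), 'fy': np.float64(491.036), 'cx': np.float64(320.258), 'cy': np.float64(243.245), 'position': array([0.305, 0.793, 0.922]), 'rotation': array([[-0.964,  0.173, -0.203],
       [-0.266, -0.673,  0.69 ],
       [-0.017,  0.719,  0.695]])} ['color', 'depth', 'fx', 'fy', 'cx', 'cy', 'position', 'rotation']
wrist {'fx': np.float64(393.239), 'fy': np.float64(393.239), 'cx': np.float64(312.682), 'cy': np.float64(245.621), 'T_tool_cam': array([[-0.001,  0.965,  0.261,  0.071],
       [ 1.   ,  0.001, -0.   , -0.001],
       [-0.001,  0.261, -0.965, -0.201],
       [ 0.   ,  0.   ,  0.   ,  1.   ]]), 'position': array([0.623, 0.071, 0.385]), 'rotation': array([[ 1.   ,  0.001,  0.001],
       [-0.001,  0.965,  0.261],
       
[... 197 characters left out ...]
e+01, -7.40558193e-04,
        6.76887761e+01, -1.02282630e+01]), 'qvel': array([-0.05166683, -0.21107726, -0.21874683,  0.07502541, -0.04998139,
        0.03100571]), 'tau': array([ 9.14956272e-04, -4.40429199e+01, -1.76841742e+01,  6.33679633e-02,
        5.52540855e-02, -1.06930895e-04]), 'position': array([6.24374437e-01, 1.49277807e-04, 1.83880321e-01]), 'tcp_rot': array([[-3.93566819e-05,  9.99998617e-01, -1.66280101e-03],
       [ 9.99999958e-01,  3.98353258e-05,  2.87821882e-04],
       [ 2.87887722e-04, -1.66278961e-03, -9.99998576e-01]]), 'force': array([-0.14967872, -1.30833084, -0.59752504]), 'moment': array([-0.00436056,  0.04634531,  0.01516785]), 'opening': 1.0010650078564547}
```

View pics/scene0.png

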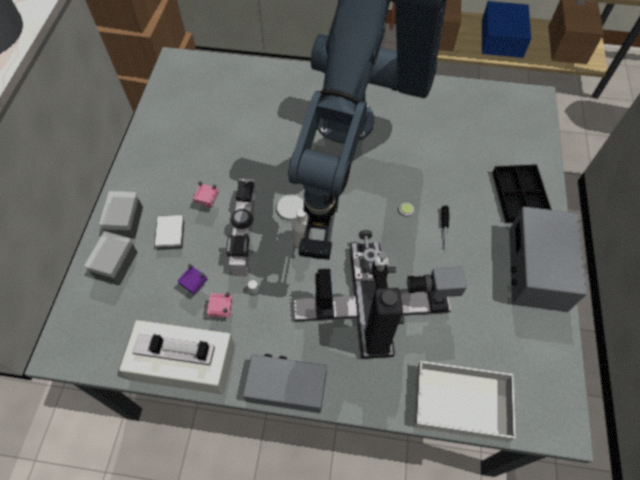

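View pics/side0.png

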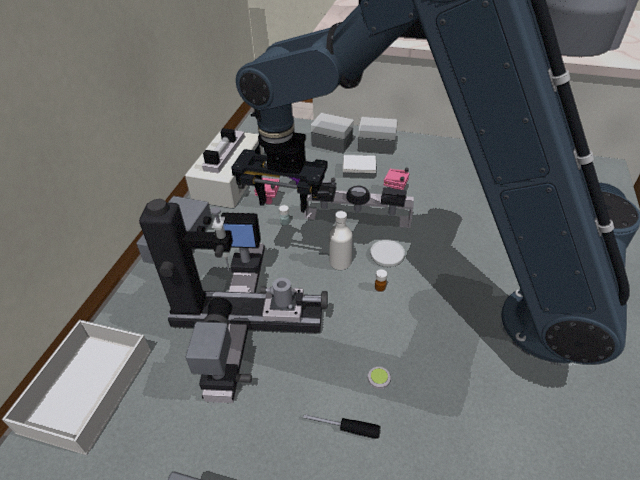

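View pics/wrist0.png

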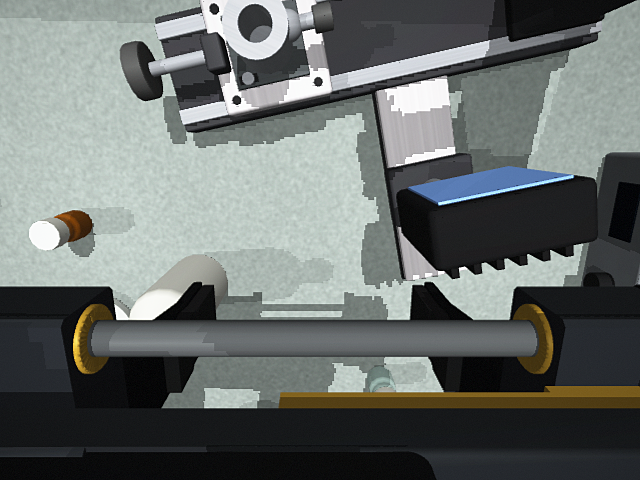

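```bash
python3 - <<'E'
from h import *
c=load("scene0"); a=c["color"][165:275,170:330,::-1]; b=c["color"][220:350,330:460,::-1]
a=cv2.resize(a,None,fx=4,fy=4,interpolation=2); cv2.imwrite("pics/a.png",a)
d=load("side0"); b=d["color"][150:240,260:430,::-1]; cv2.imwrite("pics/b.png",cv2.resize(b,None,fx=4,fy=4,interpolation=2))
P=pts(c)
for u,v in [(244,190),(241,217),(237,245),(240,232),(242,203),(212,306),(205,195),(320,235),(370,255),(366,234)]: print(u,v,P[v,u].round(3))
P=pts(d)
for u,v in [(395,180),(358,195),(324,190),(283,290),(325,300)]: print(u,v,P[v,u].round(3))
E
```

```text
244 190 [ 0.405 -0.265  0.085]
241 217 [ 0.507 -0.251  0.094]
237 245 [ 0.605 -0.24   0.101]
240 232 [ 0.547 -0.248  0.074]
242 203 [ 0.447 -0.263  0.076]
212 306 [ 0.785 -0.275  0.067]
205 195 [ 0.431 -0.384  0.07 ]
320 235 [ 0.483 -0.018  0.005]
370 255 [0.579 0.139 0.095]
366 234 [0.504 0.121 0.082]
395 180 [ 0.416 -0.366  0.065]
358 195 [ 0.498 -0.236  0.094]
324 190 [ 0.592 -0.231  0.096]
283 290 [0.578 0.155 0.12 ]
325 300 [0.491 0.133 0.087]
```

View pics/a.png

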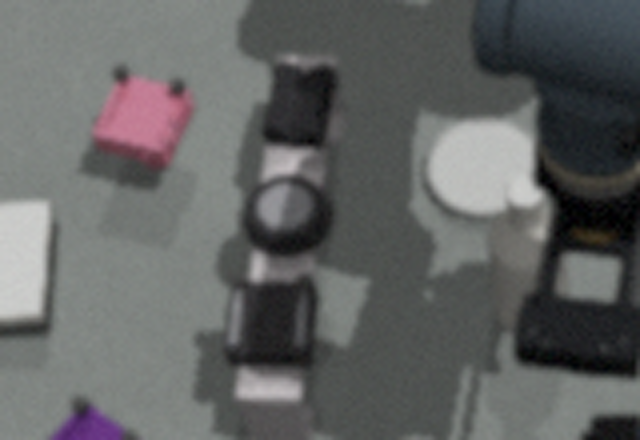

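View pics/b.png

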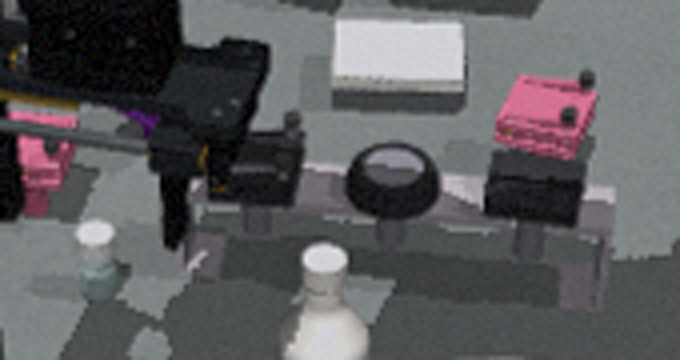

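Emit:
carry_out(grip=[1, 1, 1, 1, 1, 1, 1, 1, 1, 1, 1], slide=[[0, 0, -35], [-20, -3, -35], [-40, -3, 0], [-40, -3, 0], [-40, -3, 0], [-40, -3, 0], [-40, -3, 0], [-40, -3, 0], [-40, -3, 0], [-20, 0, 0], [0, 0, 0]], twist=[[0, 0, 0], [0, 0, 0], [0, 0, 0], [0, 0, 0], [0, 0, 0], [0, 0, 0], [0, 0, 0], [0, 0, 0], [0, 0, 0], [0, 0, 0], [0, 0, 0]])

```text
time_s: 1.25
position: [0.5981, -0.3289, 0.2511]
tcp_rot: [[-0.005, 1.0, -0.009], [1.0, 0.005, 0.004], [0.004, -0.009, -1.0]]
force: [0.6, 0.5, 0.4]
opening: 1.003
```

```bash
python3 - <<'E'
from h import *
c=cap("wrist","w1"); s=bot.read_state(); print(s["position"],s["time_s"],s["tcp_rot"].round(3))
c=cap("scene","scene1");cap("side","side1")
E
```

```text
[ 0.59807348 -0.32723085  0.25100974] 1.3 [[-0.006  1.    -0.01 ]
 [ 1.     0.006  0.005]
 [ 0.005 -0.01  -1.   ]]
```

View pics/w1.png

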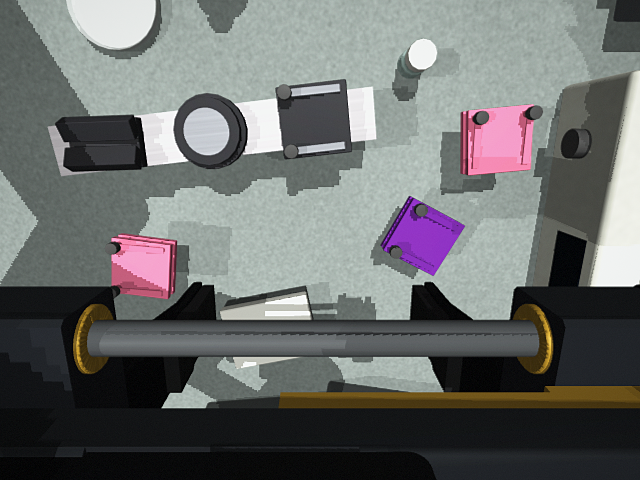

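View pics/scene1.png

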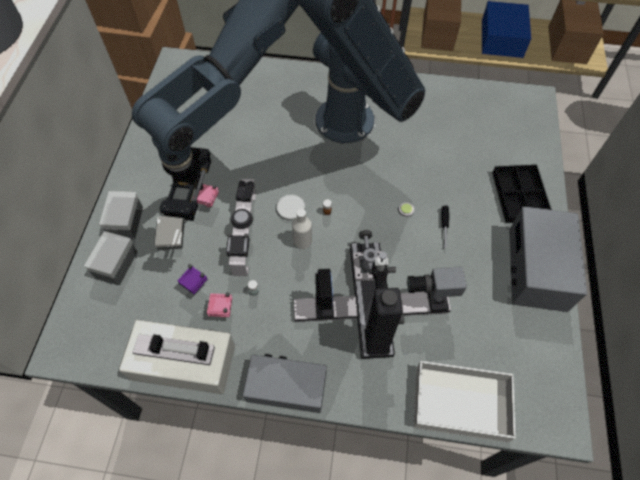

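View pics/side1.png

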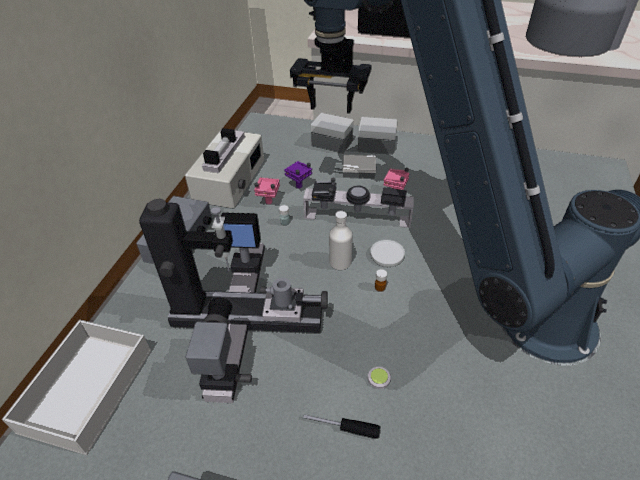

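```bash
python3 - <<'E'
from h import *
c=load("w1"); P=pts(c); Z=P[:,:,2]
roi=np.zeros((480,640),bool); roi[70:170,265:365]=1
m=roi&(Z>0.090)&(Z<0.104)&(c["depth"]>0)
print(m.sum(), np.median(Z[m]), np.median(Z[115:130,300:330]))
n,l,st,ce=cv2.connectedComponentsWithStats(m.astype(np.uint8))
k=1+np.argmax(st[1:,4]); m=l==k
v,u=np.nonzero(m); print(u.min(),u.max(),v.min(),v.max())
q=np.array([onz(c,a,b,0.097)[:2] for a,b in zip(u,v)]).astype(np.float32)
print("rect zplane",cv2.minAreaRect(q*1000), q.mean(0))
print("rect depth",cv2.minAreaRect((P[m][:,:2]*1000).astype(np.float32)))
# rack top
r=(Z>0.071)&(Z<0.078)&(c["depth"]>0); r[:60]=0; r[190:]=0; r[:,420:]=0
print("rack",cv2.minAreaRect((P[r][:,:2]*1000).astype(np.float32)), np.median(Z[r]))
a=c["color"][60:190,240:380,::-1].copy(); 
b=cv2.resize(a,None,fx=5,fy=5,interpolation=0); cv2.imwrite("pics/a1.png",b)
# bottle
s=load("scene1");PS=pts(s); print("bottle scene",PS[213,300],PS[225,302],PS[241,303])
s=load("side1");PS=pts(s); print("bottle side",PS[216,341],PS[255,341])
E
```

```text
4570 0.09801877519668056 0.09797220583287594
275 351 79 158
rect zplane ((596.29150390625, -241.4844970703125), (59.96123123168945, 59.960018157958984), 6.551853179931641) [ 0.5985093 -0.240528 ]
rect depth ((596.3724365234375, -241.32936096191406), (60.20360565185547, 60.24299240112305), 6.632102966308594)
rack ((501.3585205078125, -253.10284423828125), (301.1576843261719, 48.2689323425293), 6.718353271484375) 0.0758394320431793
bottle scene [ 0.51437572 -0.07063517  0.16848119] [ 0.52244788 -0.06498836  0.11788909] [ 0.53611907 -0.06159115  0.04886519]
bottle side [ 0.50332571 -0.06138897  0.16378498] [ 0.49634317 -0.03836142  0.05732723]
```

View pics/a1.png

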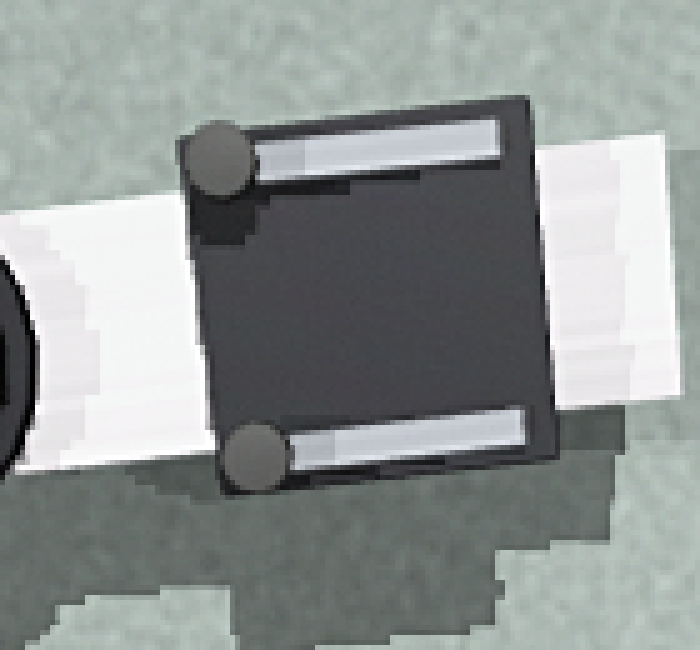

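Emit:
carry_out(grip=[1, 1, 1, 1, 1, 1, 1, 1, 1, 1, 1, 1], slide=[[0, 0, 0], [0, 0, 0], [0, 0, 0], [0, 0, 0], [0, 0, 0], [0, 0, 0], [0, 0, 0], [0, 0, 0], [0, 0, 0], [0, 0, 0], [0, 0, 0], [0, 0, 0]], twist=[[0, 0, -0.14], [0, 0, -0.14], [0, 0, -0.14], [0, 0, -0.14], [0, 0, -0.14], [0, 0, -0.14], [0, 0, -0.14], [0, 0, -0.14], [0, 0, -0.14], [0, 0, -0.14], [0, 0, -0.14], [0, 0, -0.14]])

```text
time_s: 2.6
position: [0.6039, -0.2871, 0.255]
tcp_rot: [[-0.975, -0.223, -0.012], [-0.223, 0.975, 0.018], [0.008, 0.021, -1.0]]
force: [0.8, -0.5, -0.1]
opening: 1.001
```

```bash
cat >> h.py <<'E'
from scipy.spatial.transform import Rotation as Ro
def goal(yaw,p):
    "tool y at yaw deg in world, z down; print slide(mm) and twist(rad) in tool axes, slide as before twist"
    s=bot.read_state(); R=np.array(s["tcp_rot"]); a=np.radians(yaw)
    y=np.array([np.cos(a),np.sin(a),0]); z=np.array([0,0,-1.]); x=np.cross(y,z)
    G=np.stack([x,y,z],1)
    print("pos",np.round(s["position"],4),"yaw",np.degrees(np.arctan2(R[1,1],R[0,1])).round(2),"tilt",R[:,2].round(4),"t",s["time_s"],"op",round(s["opening"],3))
    print("F",np.round(s["force"],1),"M",np.round(s["moment"],2),"j",np.round(s["joint_positions"],1))
    print("slide",(R.T@(np.array(p)-s["position"])*1000).round(1),"twist",Ro.from_matrix(R.T@G).as_rotvec().round(4))
E
python3 -c "
from h import *
goal(96.6,[.5963,-.2414,.20])"
```

```text
pos [ 0.6039 -0.2871  0.255 ] yaw 102.89 tilt [-0.0121  0.0184 -0.9998] t 2.6 op 1.001
F [ 0.8 -0.5 -0.1] M [ 0.07 -0.05 -0.  ] j [ -35.2   30.7   69.4    0.5   81.  -138.2]
slide [-3.2 45.1 56. ] twist [ 0.0202 -0.0088  0.1098]
```

Emit:
carry_out(grip=[1, 1, 1, 1], slide=[[-1, 15, 10], [-1, 15, 20], [-1, 10, 20], [0, 0, 0]], twist=[[0.01, 0, 0.05], [0, 0, 0.05], [0, 0, 0], [0, 0, 0]])

```text
time_s: 3.0
position: [0.6005, -0.2344, 0.2068]
tcp_rot: [[-0.991, -0.135, -0.008], [-0.135, 0.991, 0.01], [0.006, 0.011, -1.0]]
force: [-1.1, 0.1, 0.1]
opening: 1.001
```

```bash
python3 -c "
from h import *
goal(96.6,[.5963,-.2414,.14])
cap('wrist','w2')"
```

```text
pos [ 0.6005 -0.2344  0.2068] yaw 97.77 tilt [-0.0077  0.01   -0.9999] t 3.0 op 1.001
F [-1.1  0.1  0.1] M [ 0.1  -0.    0.04] j [ -31.4   30.8   77.1    0.3   72.8 -129.2]
slide [ 4.7 -7.1 66.7] twist [ 0.0109 -0.0064  0.0204]
```

View pics/w2.png

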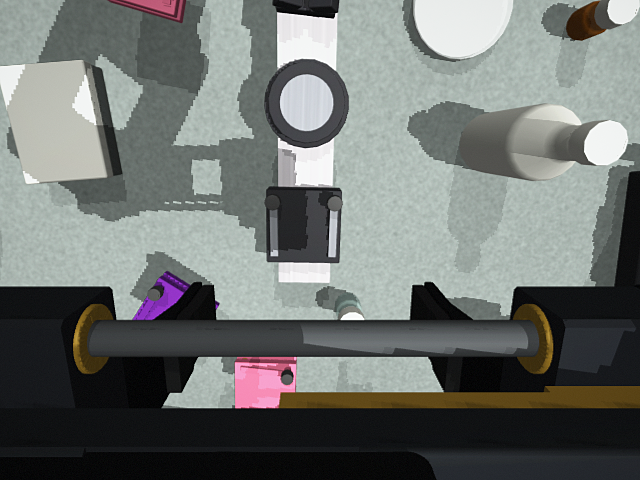

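```bash
python3 - <<'E'
from h import *
c=load("w2"); P=pts(c); Z=P[:,:,2]
roi=np.zeros((480,640),bool); roi[175:275,255:350]=1
m=roi&(Z>0.090)&(Z<0.104)&(c["depth"]>0)
n,l,st,ce=cv2.connectedComponentsWithStats(m.astype(np.uint8))
m=l==1+np.argmax(st[1:,4]); print(np.median(Z[m]))
v,u=np.nonzero(m)
q=np.array([onz(c,a,b,0.097)[:2] for a,b in zip(u,v)]).astype(np.float32)
print("rect zplane",cv2.minAreaRect(q*1000))
s=load("w2")
# bottle cap top z .165
w=(P[:,:,2]>0.155)&(P[:,:,2]<0.175)&(c["color"].min(2)>150); w[:,:500]=0
print("cap",P[w].mean(0))
E
```

```text
0.09800971579253842
rect zplane ((595.989501953125, -241.798828125), (60.60828399658203, 60.033870697021484), 6.398016452789307)
cap [ 0.50676399 -0.06948934  0.16579308]
```

Emit:
carry_out(grip=[1, 1, 1, 1, 1], slide=[[4, -7, 15], [0, 0, 15], [0, 0, 20], [0, 0, 8], [0, 0, 0]], twist=[[0.01, -0.006, 0.02], [0, 0, 0], [0, 0, 0], [0, 0, 0], [0, 0, 0]])

```text
time_s: 3.55
position: [0.6051, -0.2431, 0.1574]
tcp_rot: [[-0.993, -0.121, 0.015], [-0.121, 0.993, -0.01], [-0.014, -0.012, -1.0]]
force: [-0.1, 0.7, 0.2]
opening: 1.0
```

```bash
python3 -c "
from h import *
goal(96.5,[.5962,-.2416,.067])"
```

```text
pos [ 0.6051 -0.2431  0.1574] yaw 96.95 tilt [ 0.0153 -0.0098 -0.9998] t 3.55 op 1.0
F [-0.1  0.7  0.2] M [ 0.1  -0.    0.01] j [ -31.7   33.5   80.5   -0.    65.  -128.6]
slide [ 9.9  3.6 90.2] twist [-0.0115  0.0141  0.008 ]
```

Emit:
carry_out(grip=[1, 1, 1], slide=[[9, 3, 8], [2, 0, 8], [0, 0, 0]], twist=[[-0.008, 0.01, 0.005], [0, 0, 0], [0, 0, 0]])

```text
time_s: 3.85
position: [0.5948, -0.2423, 0.143]
tcp_rot: [[-0.993, -0.116, 0.008], [-0.116, 0.993, -0.005], [-0.007, -0.006, -1.0]]
force: [-0.1, -0.0, 0.1]
opening: 1.004
```

```bash
python3 -c "
from h import *
goal(96.5,[.5962,-.2416,.067])"
```

```text
pos [ 0.5948 -0.2423  0.143 ] yaw 96.68 tilt [ 0.0076 -0.0052 -1.    ] t 3.85 op 1.004
F [-0.1 -0.   0.1] M [0.08 0.04 0.07] j [ -32.1   34.    82.3   -0.    63.2 -128.8]
slide [-0.9  1.  76. ] twist [-0.006   0.007   0.0031]
```

Emit:
carry_out(grip=[1, 1, 1, 1, 1, 1], slide=[[0, 1, 12], [0, 0, 12], [0, 0, 12], [0, 0, 12], [0, 0, 10], [0, 0, 0]], twist=[[-0.006, 0.006, 0.003], [0, 0, 0], [0, 0, 0], [0, 0, 0], [0, 0, 0], [0, 0, 0]])

```text
time_s: 4.45
position: [0.5947, -0.2415, 0.0795]
tcp_rot: [[-0.994, -0.113, 0.0], [-0.113, 0.994, 0.001], [-0.0, 0.001, -1.0]]
force: [-0.1, 0.0, -0.5]
opening: 1.002
```

```bash
python3 -c "
from h import *
goal(96.5,[.5962,-.2416,.067])"
```

```text
pos [ 0.5947 -0.2415  0.0795] yaw 96.47 tilt [ 0.e+00  9.e-04 -1.e+00] t 4.45 op 1.002
F [-0.1  0.  -0.5] M [ 0.11 -0.01 -0.06] j [-3.210e+01  3.870e+01  8.460e+01  1.000e-01  5.670e+01 -1.286e+02]
slide [-1.5 -0.3 12.5] twist [ 0.0009  0.0001 -0.0006]
```

Emit:
carry_out(grip=[1, 1, 1, -1, -1, -1, -1, -1, -1, -1], slide=[[-1.5, 0, 7], [0, 0, 6], [0, 0, 0], [0, 0, 0], [0, 0, 0], [0, 0, 0], [0, 0, 0], [0, 0, 0], [0, 0, 0], [0, 0, 0]], twist=[[0, 0, 0], [0, 0, 0], [0, 0, 0], [0, 0, 0], [0, 0, 0], [0, 0, 0], [0, 0, 0], [0, 0, 0], [0, 0, 0], [0, 0, 0]])

```text
time_s: 5.45
position: [0.5979, -0.2421, 0.0672]
tcp_rot: [[-0.994, -0.113, 0.003], [-0.113, 0.994, -0.001], [-0.003, -0.002, -1.0]]
force: [1.0, 0.7, 0.7]
opening: 0.449
```

```bash
python3 -c "
from h import *
goal(96.5,[.5962,-.2416,.067])"
```

```text
pos [ 0.5979 -0.2421  0.0672] yaw 96.48 tilt [ 0.0035 -0.0012 -1.    ] t 5.45 op 0.449
F [1.  0.7 0.7] M [ 0.11 -0.05  0.05] j [-3.200e+01  3.970e+01  8.480e+01  1.000e-01  5.530e+01 -1.285e+02]
slide [1.6 0.7 0.1] twist [-0.0016  0.0033 -0.0004]
```

Emit:
carry_out(grip=[-1, -1], slide=[[0, 0, 0], [0, 0, 0]], twist=[[0, 0, 0], [0, 0, 0]])

```text
time_s: 5.65
position: [0.5979, -0.2421, 0.0672]
tcp_rot: [[-0.994, -0.113, 0.004], [-0.113, 0.994, -0.001], [-0.003, -0.002, -1.0]]
force: [0.3, 0.4, -0.0]
opening: 0.264
```

```bash
python3 -c "
from h import *
goal(96.5,[.5962,-.2416,.067])
cap('wrist','w3')
c=cap('scene','sc3');cv2.imwrite('pics/sc3c.png',cv2.resize(c['color'][165:275,150:310,::-1],None,fx=4,fy=4))
c=cap('side','si3');cv2.imwrite('pics/si3c.png',cv2.resize(c['color'][120:240,260:430,::-1],None,fx=4,fy=4))"
```

```text
pos [ 0.5979 -0.2421  0.0672] yaw 96.48 tilt [ 0.0036 -0.0013 -1.    ] t 5.65 op 0.264
F [ 0.3  0.4 -0. ] M [ 0.13 -0.    0.02] j [-3.200e+01  3.970e+01  8.480e+01  1.000e-01  5.530e+01 -1.285e+02]
slide [1.6 0.7 0.2] twist [-0.0017  0.0034 -0.0004]
```

View pics/si3c.png

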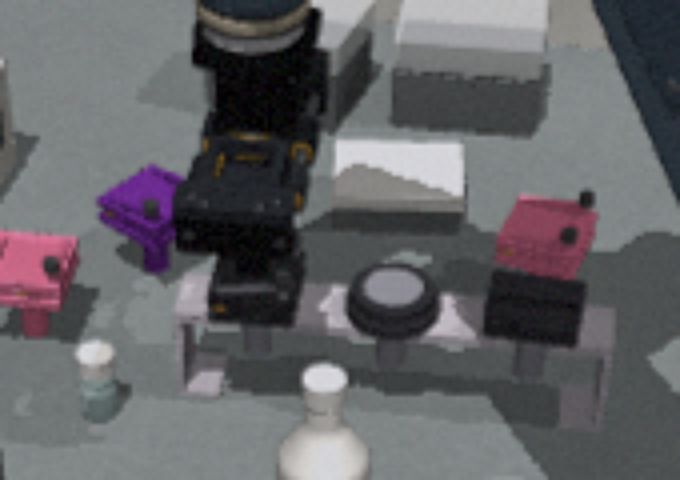

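View pics/w3.png

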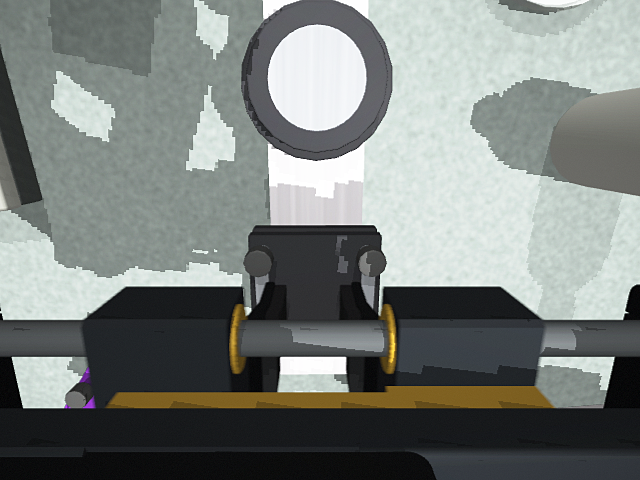

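```bash
python3 - <<'E'
from h import *
c=load("w3"); P=pts(c)
for u,v in [(315,260),(315,240),(300,300),(315,300),(320,365),(315,380),(258,262),(372,262),(275,300),(270,350),(270,385),(355,385),(355,350),(300,355),(240,250),(385,250),(315,340)]: print(u,v,P[v,u].round(4),c["depth"][v,u].round(3))
m=(P[:,:,2]>0.085)&(P[:,:,2]<0.104)&(c["depth"]>0);m[:,:200]=0;m[:,420:]=0;m[:215]=0
n,l,st,ce=cv2.connectedComponentsWithStats(m.astype(np.uint8)); print(st)
b=cv2.resize(c["color"][215:415,210:420,::-1],None,fx=4,fy=4); b=np.clip(b*2.5,0,255).astype(np.uint8);cv2.imwrite("pics/w3c.png",b[:600*800])
b=cv2.resize(b,(630,600));cv2.imwrite("pics/w3c.png",b)
E
```

```text
315 260 [ 0.5782 -0.2435  0.0979] 0.178
315 240 [ 0.5689 -0.2446  0.0978] 0.176
300 300 [ 0.5982 -0.2483  0.0984] 0.183
315 300 [ 0.5973 -0.2413  0.0987] 0.182
320 365 [ 0.6454 -0.233   0.0755] 0.218
315 380 [ 0.7052 -0.2287  0.0015] 0.305
258 262 [ 0.5765 -0.2673  0.1146] 0.161
372 262 [ 0.5711 -0.221   0.1151] 0.16
275 300 [ 0.5891 -0.2585  0.1221] 0.157
270 350 [ 0.5694 -0.2545  0.1933] 0.084
270 385 [ 0.6053 -0.2557  0.1545] 0.13
355 385 [ 0.6016 -0.2278  0.1553] 0.129
355 350 [ 0.5672 -0.2366  0.1936] 0.083
300 355 [ 0.5696 -0.2481  0.1937] 0.083
240 250 [ 0.607  -0.2932  0.0012] 0.278
385 250 [ 0.5954 -0.1915  0.0015] 0.277
315 340 [ 0.566  -0.2453  0.1932] 0.083
[[     0      0    640    480 299483]
 [   269    228      1      1      1]
 [   294    229      1      1      1]
 [   319    229      1      1      1]
 [   372    229      1      1      1]
 [   374    229      1      1      1]
 [   272    230      1      1      1]
 [   248    230    134     90   7078]
 [   357    230      1      1      1]
 [   250    275     15     37    265]
 [   362    274      2      1      2]
 [   361    275     19     40    346]
 [   258    277      1      1      1]
 [   265    276      1      1      1]
 [   365    277      2      2      2]
 [   371    277      1      1      1]
 [   257    279      1      1      1]
 [   261    279      1      1      1]
 [   263    278      1      1      1]
 [   372    279      2      1      2]
 [   365    281      1      3      3]
 [   367    280      1      1      1]
 [   370    281      1      2      2]
 [   373    281      1      1      1]
 [   263    282      1      1      1]
 [   363    282      1      1      1]]
```

View pics/w3c.png

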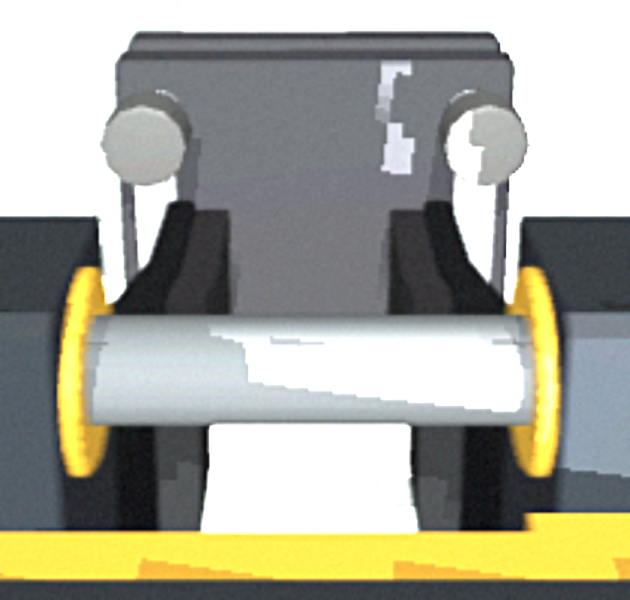

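```bash
python3 - <<'E'
from h import *
for f in("w0","w1","w3"):
    c=load("wrist0" if f=="w0" else f); v,u=np.mgrid[:480,:640]; d=c["depth"]
    Q=np.stack([(u-c["cx"])/c["fx"]*d,-(v-c["cy"])/c["fy"]*d,-d],-1)
    T=c["T_tool_cam"]; Q=Q@T[:3,:3].T+T[:3,3]
    m=(d>0)&(d<0.19)&(v>270)&(Q[:,:,2]>-0.13)
    if f=="w3": m&=(Q[:,:,2]<-0.033)
    q=Q[m]*1000; print(f,len(q),q.min(0).round(),q.max(0).round())
    h=np.histogram(q[:,2],bins=np.arange(-130,60,10)); print(h)
    t=q[q[:,2]>q[:,2].max()-8]; print(t.mean(0).round(1),t.min(0).round(),t.max(0).round())
E
```

```text
w0 37524 [ -13.  -76. -130.] [ 38.  79. -37.]
(array([24594,  5088,  1656,  1259,  1730,   663,   861,   792,   790,
          91,     0,     0,     0,     0,     0,     0,     0,     0]), array([-130, -120, -110, -100,  -90,  -80,  -70,  -60,  -50,  -40,  -30,
        -20,  -10,    0,   10,   20,   30,   40,   50]))
[  5.7  -1.2 -42.1] [ -7. -54. -45.] [ 11.  51. -37.]
w1 37594 [ -12.  -76. -130.] [ 38.  79. -38.]
(array([24662,  5086,  1669,  1245,  1743,   638,   871,   789,   795,
          96,     0,     0,     0,     0,     0,     0,     0,     0]), array([-130, -120, -110, -100,  -90,  -80,  -70,  -60,  -50,  -40,  -30,
        -20,  -10,    0,   10,   20,   30,   40,   50]))
[  5.9  -1.7 -42.5] [ -7. -53. -46.] [ 11.  51. -38.]
w3 30167 [  -9.  -81. -130.] [ 40.  82. -35.]
(array([18978,  5902,   797,   349,  1211,   424,   681,   520,   686,
         619,     0,     0,     0,     0,     0,     0,     0,     0]), array([-130, -120, -110, -100,  -90,  -80,  -70,  -60,  -50,  -40,  -30,
        -20,  -10,    0,   10,   20,   30,   40,   50]))
[  9.2   3.3 -37.7] [ -2. -26. -43.] [ 16.  27. -35.]
```

Emit:
carry_out(grip=[-0.5, 0, 1, 1, 1, 1, 1, 1, 1, 1, 1], slide=[[0, 0, -15], [0, 0, -15], [0, 0, 0], [0, 0, 0], [0, 0, 0], [0, 0, 0], [0, 0, 0], [0, 0, 0], [0, 0, 0], [0, 0, 0], [0, 0, 0]], twist=[[0, 0, 0], [0, 0, 0], [0, 0, 0], [0, 0, 0], [0, 0, 0], [0, 0, 0], [0, 0, 0], [0, 0, 0], [0, 0, 0], [0, 0, 0], [0, 0, 0]])

```text
time_s: 6.9
position: [0.5969, -0.2416, 0.0983]
tcp_rot: [[-0.994, -0.113, 0.001], [-0.113, 0.994, 0.0], [-0.001, 0.0, -1.0]]
force: [-0.0, 0.2, -0.7]
opening: 0.983
```

```bash
python3 - <<'E'
from h import *
goal(96.5,[.5962,-.2416,.031])
c=cap('side','si4');cv2.imwrite('pics/si4c.png',cv2.resize(c['color'][120:240,260:430,::-1],None,fx=4,fy=4))
c=cap('wrist','w4'); P=pts(c); Z=P[:,:,2]
m=(Z>0.090)&(Z<0.104)&(c["depth"]>0); m[:,:200]=0; m[:,450:]=0
n,l,st,ce=cv2.connectedComponentsWithStats(m.astype(np.uint8))
m=l==1+np.argmax(st[1:,4]); print(np.median(Z[m]))
print(cv2.minAreaRect((P[m][:,:2]*1000).astype(np.float32)))
E
```

```text
pos [ 0.5969 -0.2416  0.0983] yaw 96.47 tilt [ 1.2e-03  2.0e-04 -1.0e+00] t 6.9 op 0.983
F [-0.   0.2 -0.7] M [ 0.09 -0.07  0.02] j [-3.200e+01  3.740e+01  8.360e+01  1.000e-01  5.890e+01 -1.285e+02]
slide [ 0.8  0.  67.3] twist [ 0.      0.0012 -0.0005]
0.09613919787983705
((502.31317138671875, -251.67501831054688), (57.02604675292969, 57.545318603515625), 4.0126752853393555)
```

View pics/w4.png

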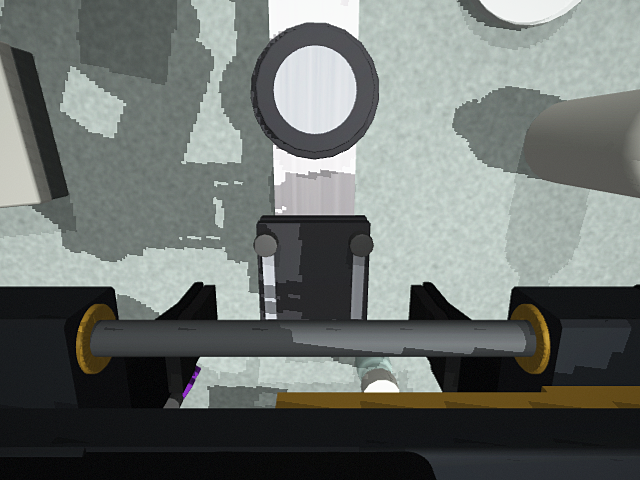

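View pics/si4c.png

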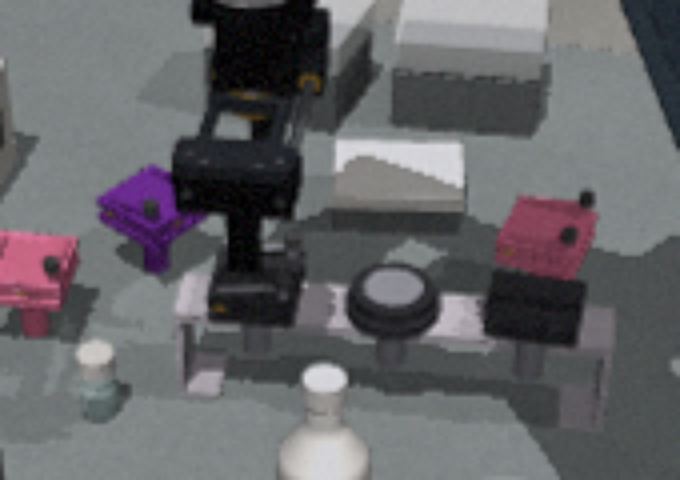

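Emit:
carry_out(grip=[1, 1, 1, 1, 1, 1], slide=[[0.7, 0, 12], [0, 0, 12], [0, 0, 12], [0, 0, 12], [0, 0, 8], [0, 0, 0]], twist=[[0, 0, 0], [0, 0, 0], [0, 0, 0], [0, 0, 0], [0, 0, 0], [0, 0, 0]])

```text
time_s: 7.6
position: [0.5951, -0.241, 0.0358]
tcp_rot: [[-0.994, -0.113, -0.001], [-0.113, 0.994, 0.002], [0.001, 0.002, -1.0]]
force: [0.2, 0.0, 0.1]
opening: 1.0
```

```bash
python3 - <<'E'
from h import *
goal(96.5,[.5962,-.2416,.031])
E
```

```text
pos [ 0.5951 -0.241   0.0358] yaw 96.47 tilt [-0.0013  0.0017 -1.    ] t 7.6 op 1.0
F [0.2 0.  0.1] M [ 0.14 -0.08 -0.02] j [-3.200e+01  4.210e+01  8.580e+01  1.000e-01  5.210e+01 -1.285e+02]
slide [-1.  -0.7  4.8] twist [ 0.0019 -0.0011 -0.0006]
```

Emit:
carry_out(grip=[1, -1, -1, -1, -1, -1, -1, -1], slide=[[-1, -0.5, 3], [0, 0, 0], [0, 0, 0], [0, 0, 0], [0, 0, 0], [0, 0, 0], [0, 0, 0], [0, 0, 0]], twist=[[0, 0, 0], [0, 0, 0], [0, 0, 0], [0, 0, 0], [0, 0, 0], [0, 0, 0], [0, 0, 0], [0, 0, 0]])

```text
time_s: 8.4
position: [0.5973, -0.2419, 0.0335]
tcp_rot: [[-0.994, -0.113, 0.001], [-0.113, 0.994, 0.0], [-0.001, 0.0, -1.0]]
force: [0.1, 0.1, -0.6]
opening: 0.687
```

```bash
python3 - <<'E'
from h import *
goal(96.5,[.5962,-.2416,.031])
E
```

```text
pos [ 0.5973 -0.2419  0.0335] yaw 96.48 tilt [ 9.e-04  4.e-04 -1.e+00] t 8.4 op 0.687
F [ 0.1  0.1 -0.6] M [ 0.09 -0.04  0.08] j [-3.200e+01  4.240e+01  8.570e+01  1.000e-01  5.190e+01 -1.285e+02]
slide [1.  0.4 2.5] twist [ 0.0003  0.001  -0.0004]
```

Emit:
carry_out(grip=[-1, -1, -1, -1, -1, -1, -1, -1, -1, -1], slide=[[0, 0, -5], [0, 0, -12], [0, 0, -20], [0, 0, -25], [0, 0, -30], [0, 0, -30], [0, 0, -30], [0, 0, -30], [0, 0, -10], [0, 0, 0]], twist=[[0, 0, 0], [0, 0, 0], [0, 0, 0], [0, 0, 0], [0, 0, 0], [0, 0, 0], [0, 0, 0], [0, 0, 0], [0, 0, 0], [0, 0, 0]])

```text
time_s: 9.4
position: [0.5945, -0.2405, 0.236]
tcp_rot: [[-0.994, -0.113, -0.004], [-0.113, 0.994, 0.003], [0.003, 0.004, -1.0]]
force: [-0.1, -0.4, -3.0]
opening: 0.683
```

```bash
python3 - <<'E'
from h import *
goal(96.5,[.5962,-.2416,.031])
cap('wrist','w5')
c=cap('side','si5')
E
```

```text
pos [ 0.5945 -0.2405  0.236 ] yaw 96.47 tilt [-0.0038  0.0032 -1.    ] t 9.4 op 0.683
F [-0.1 -0.4 -3. ] M [ 0.13 -0.07 -0.01] j [ -32.    28.8   75.9    0.    75.5 -128.5]
slide [ -2.3  -2.1 205. ] twist [ 0.0036 -0.0034 -0.0005]
```

View pics/w5.png

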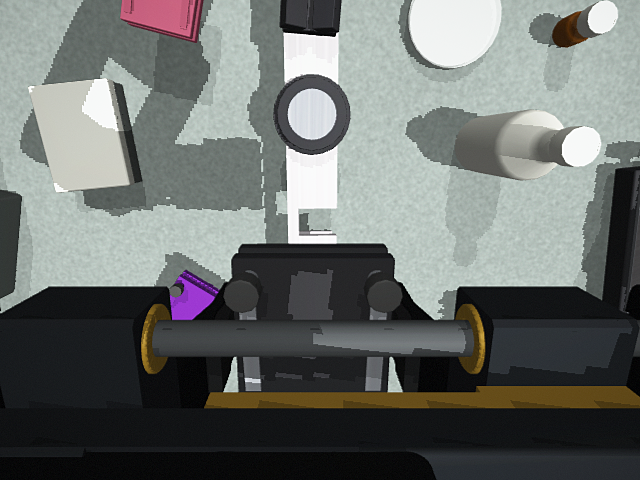

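View pics/si5.png

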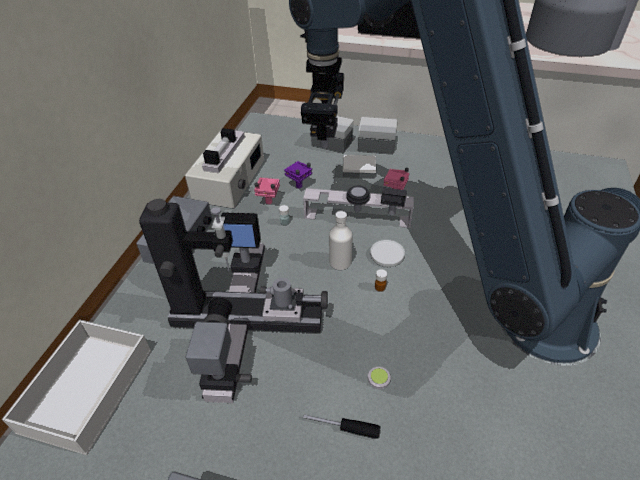

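```bash
cat >> h.py <<'E'
def tooldepth(c):
    v,u=np.mgrid[:480,:640]; d=c["depth"]
    Q=np.stack([(u-c["cx"])/c["fx"]*d,-(v-c["cy"])/c["fy"]*d,-d],-1); T=c["T_tool_cam"]
    return (Q@T[:3,:3].T+T[:3,3])*1000
E
python3 - <<'E'
from h import *
c=load("w5"); Q=tooldepth(c); d=c["depth"]
v,u=np.mgrid[:480,:640]
print("plate z",np.median(Q[265:310,280:350,2]), "screw z",Q[294,241],Q[294,385])
top=(abs(Q[:,:,2]+np.median(-Q[265:310,280:350,2]))<3)&(v>240)&(v<316)&(u>220)&(u<400)
q=Q[top]; print("top y range",np.percentile(q[:,1],[0.2,99.8]),"x max",np.percentile(q[:,0],[99,99.8]))
for nm,lo,hi in(("L",215,270),("R",360,412)):
    m=(Q[:,:,2]<np.median(Q[265:310,280:350,2])-12)&(Q[:,:,2]>-95)&(v>270)&(v<316)&(u>lo)&(u<hi)
    s=Q[m]; (x,y),r=cv2.minEnclosingCircle(s[:,:2].astype(np.float32)); print(nm,len(s),x,y,r,np.median(s[:,2]))
# near edge line
E
python3 - <<'E'
import sys; sys.path.insert(0,'.')
E
```

```text
plate z -64.50895107937835 screw z [ 24.08335492 -23.47983287 -82.02986088] [ 23.52609265  23.45742673 -80.77517631]
top y range [-34.30599998  31.41013933] x max [31.12522228 31.26209117]
L 1091 23.155393600463867 -24.02301788330078 6.314050197601318 -81.32911260397758
R 1090 23.09180450439453 22.946205139160156 6.254739761352539 -81.29942112979998
```

```bash
python3 - <<'E'
from h import *
c=load("wrist0"); P=pts(c); Z=P[:,:,2]; ok=c["depth"]>0
b=cv2.resize(c["color"][0:140,110:350,::-1],None,fx=3.3,fy=3.3,interpolation=0); cv2.imwrite("pics/w0c.png",b)
m=ok&(abs(Z-0.12)<0.004); m[100:]=0; m[:,:200]=0; m[:,330:]=0
q=(P[m][:,:2]*1000).astype(np.float32); print("ring n",len(q),"z",np.median(Z[m]))
cx,r=cv2.minEnclosingCircle(q); print("outer circ",cx,r)
# algebraic fit on outer boundary
cn,_=cv2.findContours(m.astype(np.uint8),cv2.RETR_CCOMP,cv2.CHAIN_APPROX_NONE)
for k in sorted(cn,key=len)[-2:]:
    k=k[:,0]; k=k[(k[:,1]>1)]; p=np.array([onz(c,a,b,.12)[:2] for a,b in k])*1000
    A=np.c_[2*p,np.ones(len(p))]; s=np.linalg.lstsq(A,(p**2).sum(1),rcond=None)[0]; print("fit",s[:2],np.sqrt(s[2]+s[0]**2+s[1]**2),len(p))
# block top 62mm
m=ok&(abs(Z-0.063)<0.004); m[140:]=0; m[:,:180]=0;m[:,350:]=0
q=(P[m][:,:2]*1000).astype(np.float32); print("block",len(q),np.median(Z[m]),cv2.minAreaRect(q))
# bed top 40mm
m=ok&(abs(Z-0.04)<0.004); m[200:]=0
q=(P[m][:,:2]*1000).astype(np.float32); print("bed",len(q),np.median(Z[m]),cv2.minAreaRect(q))
# knob
m=ok&(Z>0.05)&(Z<0.1); m[110:]=0;m[:,:110]=0;m[:,165:]=0
q=P[m]*1000; print("knob",len(q),q.min(0),q.max(0),cv2.minAreaRect(q[:,:2].astype(np.float32)))
# lamp
m=ok&(Z>0.17)&(Z<0.21); m[290:]=0
q=P[m]*1000; print("lamp",cv2.minAreaRect(q[:,:2].astype(np.float32)),np.median(q[:,2]))
E
```

```text
ring n 2441 z 0.1207921872198825
outer circ (588.0470581054688, 138.4767608642578) 20.08300018310547
fit [588.32109042 138.26542498] 10.3160064950627 103
fit [588.19459654 138.42777949] 19.879898251678927 143
block 5521 0.06303548010988647 ((589.1185913085938, 137.47109985351562), (84.06001281738281, 82.01748657226562), 11.778684616088867)
bed 19608 0.03743798746388116 ((700.0665283203125, 98.48497009277344), (156.58016967773438, 405.48443603515625), 89.82259368896484)
knob 1942 [488.66071847  99.36591323  56.04213276] [516.50279684 138.99020961  94.33040847] ((504.2458801269531, 120.05612182617188), (25.576431274414062, 38.82151412963867), 11.18021011352539)
lamp ((724.3391723632812, 26.053606033325195), (84.13280487060547, 43.53102111816406), 11.796595573425293) 192.51553111381833
```

View pics/w0c.png

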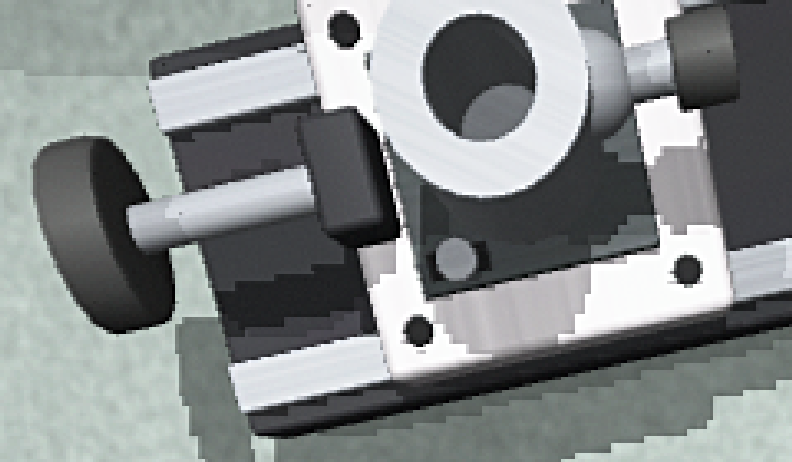

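```bash
python3 - <<'E'
from h import *
goal(101.8,[.5892,.1391,.236])
E
```

```text
pos [ 0.5936 -0.2399  0.2338] yaw 96.47 tilt [-0.0069  0.0052 -1.    ] t 9.5 op 0.686
F [ 0.3 -1.  -2.9] M [ 0.09 -0.04  0.  ] j [ -32.    28.9   76.1    0.    75.5 -128.5]
slide [-3.840e+01  3.771e+02 -2.000e-01] twist [ 0.0062 -0.006  -0.093 ]
```

Emit:
carry_out(grip=[-1, -1, -1, -1, -1, -1, -1, -1, -1, -1, -1, -1], slide=[[-2, 15, 0], [-4, 35, 0], [-4, 40, 0], [-4, 40, 0], [-4, 40, 0], [-4, 40, 0], [-4, 40, 0], [-4, 40, 0], [-4, 35, 0], [-2, 20, 0], [0, 0, 0], [0, 0, 0]], twist=[[0, 0, 0], [0, 0, 0], [0, 0, 0], [0, 0, 0], [0, 0, 0], [0, 0, 0], [0, 0, 0], [0, 0, 0], [0, 0, -0.04], [0, 0, -0.04], [0, 0, 0], [0, 0, 0]])

```text
time_s: 10.7
position: [0.5711, 0.1334, 0.2134]
tcp_rot: [[-0.98, -0.193, -0.055], [-0.195, 0.981, 0.021], [0.05, 0.031, -0.998]]
force: [0.6, -0.6, -3.9]
opening: 0.684
```

```bash
python3 - <<'E'
from h import *
goal(101.8,[.5892,.1391,.19])
E
```

```text
pos [0.5711 0.1334 0.2134] yaw 101.16 tilt [-0.0547  0.0205 -0.9983] t 10.7 op 0.684
F [ 0.6 -0.6 -3.9] M [ 0.06 -0.09  0.08] j [   1.5   26.8   83.5    1.3   72.8 -100.1]
slide [-20.    1.4  22.4] twist [ 0.031  -0.0495 -0.0104]
```

Emit:
carry_out(grip=[-1, -1, -1, -1], slide=[[-8, 0, 0], [-8, 1, 5], [-3, 0, 5], [0, 0, 0]], twist=[[0.015, -0.025, -0.01], [0.01, -0.02, 0], [0, 0, 0], [0, 0, 0]])

```text
time_s: 11.1
position: [0.5894, 0.1353, 0.2]
tcp_rot: [[-0.98, -0.2, -0.006], [-0.2, 0.98, 0.002], [0.005, 0.004, -1.0]]
force: [-0.2, 0.4, -3.0]
opening: 0.684
```

```bash
python3 - <<'E'
from h import *
goal(101.8,[.5892,.1391,.15])
E
```

```text
pos [0.5894 0.1353 0.2   ] yaw 101.56 tilt [-0.0059  0.0025 -1.    ] t 11.1 op 0.684
F [-0.2  0.4 -3. ] M [ 0.13 -0.06 -0.01] j [  2.3  27.8  83.9   0.2  68.6 -99.4]
slide [-0.8  3.5 50. ] twist [ 0.0036 -0.0052 -0.0042]
```

Emit:
carry_out(grip=[-1, -1, -1, -1, -1, -1], slide=[[0, 3, 10], [0, 0, 10], [0, 0, 12], [0, 0, 12], [0, 0, 4], [0, 0, 0]], twist=[[0.004, -0.005, -0.004], [0, 0, 0], [0, 0, 0], [0, 0, 0], [0, 0, 0], [0, 0, 0]])

```text
time_s: 11.7
position: [0.5896, 0.1348, 0.1485]
tcp_rot: [[-0.98, -0.2, -0.001], [-0.2, 0.98, -0.001], [0.001, -0.001, -1.0]]
force: [-0.1, 0.5, -2.3]
opening: 0.687
```

```bash
python3 - <<'E'
from h import *
goal(101.8,[.5892,.1391,.13])
c=cap('side','si6');cv2.imwrite('pics/si6c.png',cv2.resize(c['color'][190:340,200:370,::-1],None,fx=4,fy=4))
c=cap('wrist','w6')
E
```

```text
pos [0.5896 0.1348 0.1485] yaw 101.52 tilt [-9.0e-04 -1.4e-03 -1.0e+00] t 11.7 op 0.687
F [-0.1  0.5 -2.3] M [0.14 0.02 0.05] j [  2.3  31.1  87.1  -0.1  61.8 -99.1]
slide [-0.5  4.3 18.5] twist [-0.0012 -0.0012 -0.0048]
```

View pics/si6c.png

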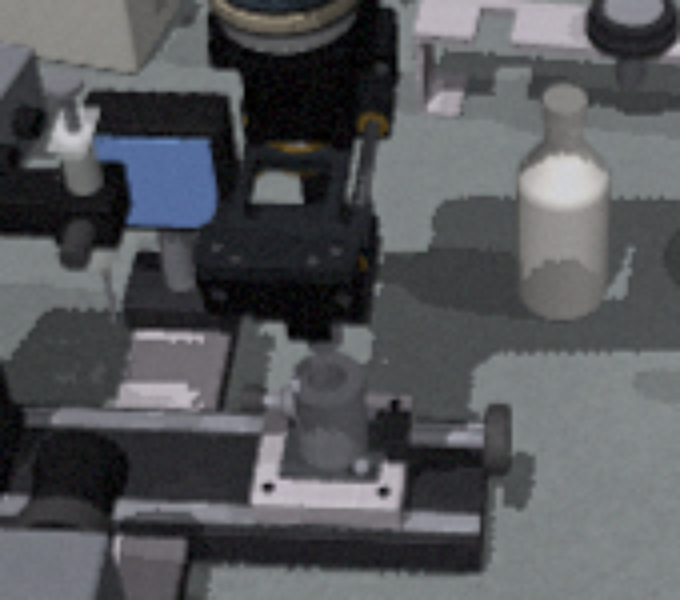

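View pics/w6.png

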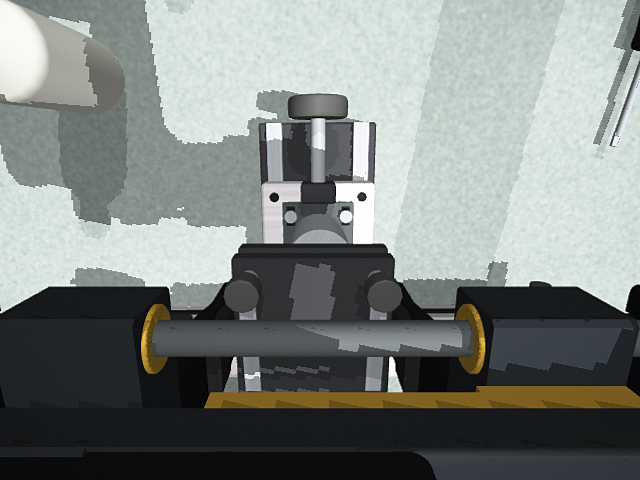

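Emit:
carry_out(grip=[-1, -1, -1, -1, -1, -1], slide=[[0, 4, 6], [-0.5, 1, 6], [0, 0, 2], [0, 0, 0], [0, 0, 0], [0, 0, 0]], twist=[[0, 0, -0.005], [0, 0, 0], [0, 0, 0], [0, 0, 0], [0, 0, 0], [0, 0, 0]])

```text
time_s: 12.4
position: [0.5908, 0.1409, 0.1357]
tcp_rot: [[-0.979, -0.206, 0.004], [-0.206, 0.979, -0.001], [-0.004, -0.002, -1.0]]
force: [0.3, -0.8, -3.3]
opening: 0.684
```

```bash
python3 - <<'E'
from h import *
goal(101.8,[.5892,.1391,.125])
E
```

```text
pos [0.5908 0.1409 0.1357] yaw 101.89 tilt [ 0.0039 -0.0011 -1.    ] t 12.4 op 0.684
F [ 0.3 -0.8 -3.3] M [0.14 0.   0.03] j [  2.9  32.1  87.7  -0.1  60.  -98.9]
slide [ 1.9 -1.4 10.7] twist [-0.0018  0.0036  0.0015]
```

Emit:
carry_out(grip=[-1, -1, -1, -1, -1], slide=[[1.8, -1.4, 3], [0, 0, 3], [0, 0, 0], [0, 0, 0], [0, 0, 0]], twist=[[-0.002, 0.004, 0], [0, 0, 0], [0, 0, 0], [0, 0, 0], [0, 0, 0]])

```text
time_s: 12.9
position: [0.5895, 0.1388, 0.1295]
tcp_rot: [[-0.979, -0.206, -0.0], [-0.206, 0.979, 0.0], [0.0, 0.0, -1.0]]
force: [-0.5, -0.5, -3.2]
opening: 0.687
```

```bash
python3 - <<'E'
from h import *
goal(101.8,[.5892,.1391,.12])
E
```

```text
pos [0.5895 0.1388 0.1295] yaw 101.86 tilt [-1.e-04  1.e-04 -1.e+00] t 12.9 op 0.687
F [-0.5 -0.5 -3.2] M [ 0.18 -0.06  0.  ] j [  2.7  32.5  88.    0.   59.5 -99.2]
slide [0.2 0.4 9.5] twist [ 0.0001 -0.      0.0011]
```

Emit:
carry_out(grip=[-1, -1, -1, -1, -1, -1], slide=[[0, 0.3, 2], [0, 0, 2], [0, 0, 2], [0, 0, 2], [0, 0, 2], [0, 0, 0]], twist=[[0, 0, 0], [0, 0, 0], [0, 0, 0], [0, 0, 0], [0, 0, 0], [0, 0, 0]])

```text
time_s: 13.5
position: [0.5893, 0.1392, 0.1186]
tcp_rot: [[-0.979, -0.206, -0.0], [-0.206, 0.979, 0.0], [0.0, 0.0, -1.0]]
force: [0.7, 0.4, -2.6]
opening: 0.687
```

```bash
python3 - <<'E'
from h import *
goal(101.8,[.5892,.1391,.12])
E
```

```text
pos [0.5893 0.1392 0.1186] yaw 101.88 tilt [-3.e-04  1.e-04 -1.e+00] t 13.5 op 0.687
F [ 0.7  0.4 -2.6] M [ 0.15 -0.02  0.01] j [  2.7  33.3  88.6   0.   58.2 -99.2]
slide [ 0.1 -0.  -1.4] twist [ 0.0001 -0.0002  0.0013]
```

Emit:
carry_out(grip=[-1, -1, -1, -1], slide=[[0, 0, 2], [0, 0, 2], [0, 0, 2], [0, 0, 0]], twist=[[0, 0, 0], [0, 0, 0], [0, 0, 0], [0, 0, 0]])

```text
time_s: 13.9
position: [0.5893, 0.1391, 0.112]
tcp_rot: [[-0.979, -0.206, -0.0], [-0.206, 0.979, 0.0], [0.0, 0.0, -1.0]]
force: [1.0, 0.4, -2.7]
opening: 0.686
```

```bash
python3 - <<'E'
from h import *
goal(101.8,[.5892,.1391,.12])
E
```

```text
pos [0.5893 0.1391 0.112 ] yaw 101.87 tilt [-2.e-04  1.e-04 -1.e+00] t 13.9 op 0.686
F [ 1.   0.4 -2.7] M [ 0.17 -0.04 -0.06] j [  2.7  33.8  88.9   0.   57.4 -99.2]
slide [ 0.1 -0.  -8. ] twist [ 0.0002 -0.0002  0.0013]
```

Emit:
carry_out(grip=[-1, -1, -1, -1, -1], slide=[[0, 0, 2], [0, 0, 2], [0, 0, 2], [0, 0, 2], [0, 0, 0]], twist=[[0, 0, 0], [0, 0, 0], [0, 0, 0], [0, 0, 0], [0, 0, 0]])

```text
time_s: 14.4
position: [0.5884, 0.139, 0.1036]
tcp_rot: [[-0.979, -0.206, -0.002], [-0.206, 0.979, -0.0], [0.002, 0.0, -1.0]]
force: [-0.3, -0.2, -4.1]
opening: 0.687
```

```bash
python3 - <<'E'
from h import *
goal(101.8,[.5892,.1391,.078])
c=cap('side','si7');cv2.imwrite('pics/si7c.png',cv2.resize(c['color'][190:340,200:370,::-1],None,fx=4,fy=4))
E
```

```text
pos [0.5884 0.139  0.1036] yaw 101.88 tilt [-2.2e-03 -3.0e-04 -1.0e+00] t 14.4 op 0.687
F [-0.3 -0.2 -4.1] M [0.09 0.03 0.  ] j [  2.7  34.4  89.3  -0.   56.4 -99.2]
slide [-0.9 -0.  25.6] twist [ 0.0001 -0.0022  0.0014]
```

View pics/si7c.png

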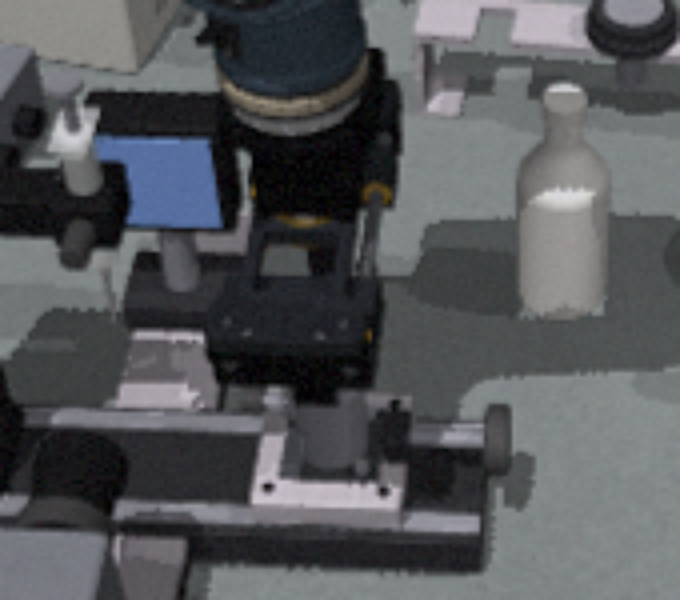

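Emit:
carry_out(grip=[-1, -1, -1, -1], slide=[[0, 0, 3], [0, 0, 3], [0, 0, 3], [0, 0, 3]], twist=[[0, 0, 0], [0, 0, 0], [0, 0, 0], [0, 0, 0]])

```text
time_s: 14.85
position: [0.5886, 0.1389, 0.0951]
tcp_rot: [[-0.978, -0.206, -0.001], [-0.206, 0.978, -0.001], [0.001, -0.001, -1.0]]
force: [-2.8, -0.1, 6.1]
opening: 0.687
```

```bash
python3 - <<'E'
from h import *
goal(101.8,[.5892,.1391,.078])
E
```

```text
pos [0.5886 0.1389 0.0951] yaw 101.91 tilt [-8.e-04 -7.e-04 -1.e+00] t 14.85 op 0.687
F [-2.8 -0.1  6.1] M [ 0.04  0.64 -0.01] j [  2.7  35.1  89.7  -0.   55.3 -99.2]
slide [-0.6  0.1 17.1] twist [-0.0005 -0.0009  0.0019]
```

Emit:
carry_out(grip=[-1, -1, -1, -1], slide=[[0, 0, 4], [0, 0, 4], [0, 0, 4], [0, 0, 4]], twist=[[0, 0, 0], [0, 0, 0], [0, 0, 0], [0, 0, 0]])

```text
time_s: 15.25
position: [0.5886, 0.1389, 0.0835]
tcp_rot: [[-0.978, -0.207, 0.001], [-0.207, 0.978, -0.001], [-0.001, -0.001, -1.0]]
force: [-2.7, -1.0, 6.1]
opening: 0.685
```

```bash
python3 - <<'E'
from h import *
goal(101.8,[.5892,.1391,.078])
c=cap("wrist","w8"); Q=tooldepth(c); print("plate z",np.median(Q[265:310,280:350,2]))
E
```

```text
pos [0.5886 0.1389 0.0835] yaw 101.94 tilt [ 9.0e-04 -1.1e-03 -1.0e+00] t 15.25 op 0.685
F [-2.7 -1.   6.1] M [ 0.04  0.56 -0.03] j [  2.7  36.   90.2  -0.1  53.8 -99.2]
slide [-0.7  0.1  5.5] twist [-0.0013  0.0006  0.0025]
plate z -64.61271740051629
```

No slip in the grip; going on until home.

Emit:
carry_out(grip=[-1, -1, -1, -1, -1], slide=[[0, 0, 3], [0, 0, 3], [0, 0, 3], [0, 0, 3], [0, 0, 3]], twist=[[0, 0, 0], [0, 0, 0], [0, 0, 0], [0, 0, 0], [0, 0, 0]])

```text
time_s: 15.8
position: [0.591, 0.1394, 0.0781]
tcp_rot: [[-0.978, -0.207, 0.008], [-0.207, 0.978, -0.001], [-0.008, -0.002, -1.0]]
force: [-5.7, -1.1, 17.3]
opening: 0.684
```

```bash
python3 - <<'E'
from h import *
goal(101.8,[.5892,.1391,.078])
c=cap("wrist","w9"); Q=tooldepth(c); print("plate z",np.median(Q[265:310,280:350,2]))
E
```

```text
pos [0.591  0.1394 0.0781] yaw 101.96 tilt [ 7.9e-03 -5.0e-04 -1.0e+00] t 15.8 op 0.684
F [-5.7 -1.1 17.3] M [0.03 1.23 0.04] j [  2.8  36.4  90.4  -0.1  52.8 -99.2]
slide [1.8 0.1 0.1] twist [-0.0021  0.0076  0.0028]
plate z -64.75081720363599
```

Emit:
carry_out(grip=[0.6, 1, 1, 1, 1, 1, 1], slide=[[0, 0, 0], [0, 0, 0], [0, 0, 0], [0, 0, 0], [0, 0, 0], [0, 0, 0], [0, 0, 0]], twist=[[0, 0, 0], [0, 0, 0], [0, 0, 0], [0, 0, 0], [0, 0, 0], [0, 0, 0], [0, 0, 0]])

```text
time_s: 16.55
position: [0.5951, 0.1398, 0.0785]
tcp_rot: [[-0.978, -0.207, 0.017], [-0.207, 0.978, 0.001], [-0.016, -0.003, -1.0]]
force: [-0.3, 0.4, 0.1]
opening: 0.997
```

```bash
python3 - <<'E'
from h import *
goal(101.8,[.5892,.1391,.078])
E
```

```text
pos [0.5951 0.1398 0.0785] yaw 101.93 tilt [ 1.660e-02  5.000e-04 -9.999e-01] t 16.55 op 0.997
F [-0.3  0.4  0.1] M [0.13 0.01 0.04] j [  2.8  36.5  90.2  -0.   52.4 -99.2]
slide [6.  0.5 0.4] twist [-0.0029  0.0163  0.0023]
```

Emit:
carry_out(grip=[1, 1, 1, 1, 1, 1, 1, 1, 1], slide=[[3, 0, -8], [0, 0, -15], [0, 0, -20], [0, 0, -25], [0, 0, -30], [0, 0, -30], [0, 0, -30], [0, 0, -10], [0, 0, 0]], twist=[[0, 0.008, 0], [0, 0, 0], [0, 0, 0], [0, 0, 0], [0, 0, 0], [0, 0, 0], [0, 0, 0], [0, 0, 0], [0, 0, 0]])

```text
time_s: 17.45
position: [0.5884, 0.1391, 0.2547]
tcp_rot: [[-0.978, -0.207, 0.003], [-0.207, 0.978, -0.002], [-0.003, -0.003, -1.0]]
force: [-0.6, -0.0, -0.4]
opening: 0.999
```

```bash
python3 - <<'E'
from h import *
goal(101.8,[.5892,.1391,.24])
c=cap("wrist","w10"); c=load("w10"); P=pts(c); Z=P[:,:,2]
m=(abs(Z-.1425)<.004)&(c["depth"]>0); m[:150]=0;m[:,:220]=0;m[:,420:]=0
n,l,st,ce=cv2.connectedComponentsWithStats(m.astype(np.uint8)); m=l==1+np.argmax(st[1:,4])
q=P[m]; print(len(q),np.median(q[:,2]),cv2.minAreaRect((q[:,:2]*1000).astype(np.float32)))
A=np.c_[q[:,:2]-q[:,:2].mean(0),np.ones(len(q))]; print("plane",np.linalg.lstsq(A,q[:,2],rcond=None)[0])
E
```

```text
pos [0.5884 0.1391 0.2547] yaw 101.92 tilt [ 0.0032 -0.0019 -1.    ] t 17.45 op 0.999
F [-0.6 -0.  -0.4] M [ 0.13 -0.03  0.05] j [  2.8  24.5  80.4  -0.1  74.9 -99.1]
slide [-0.7 -0.1 14.7] twist [-0.0025  0.0027  0.0021]
4396 0.14287997187188567 ((589.3309326171875, 138.7201385498047), (60.24117660522461, 60.00321960449219), 11.998213768005371)
plane [0.00865937 0.00054274 0.14296063]
```

View pics/w10.png

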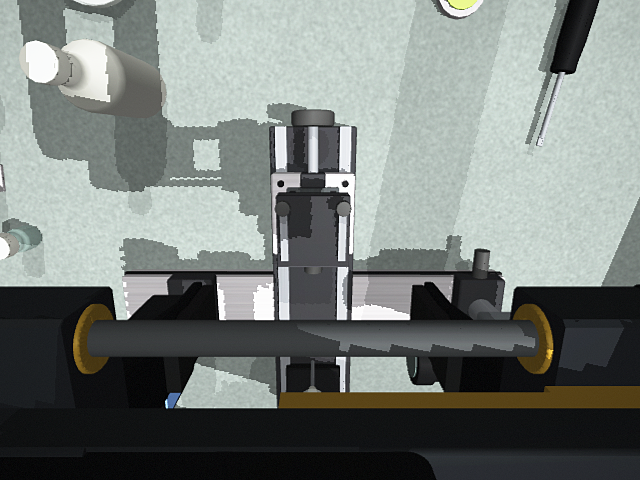

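```bash
python3 - <<'E'
from h import *
def pl(q):
    A=np.c_[q[:,:2]-q[:,:2].mean(0),np.ones(len(q))]; r=np.linalg.lstsq(A,q[:,2],rcond=None)[0]; k=abs(q[:,2]-A@r)<.0012
    print(len(q),np.linalg.lstsq(A[k],q[k,2],rcond=None)[0].round(4))
c=load("w10"); P=pts(c)
pl(P[205:262,292:335].reshape(-1,3))       # stage now
m=(abs(P[:,:,2]-.063)<.002); m[:165]=0; m[300:]=0; m[:,:265]=0;m[:,360:]=0; pl(P[m])
m=(abs(P[:,:,2])<.006)&(c["depth"]>0); m[280:]=0; pl(P[m])
c=load("w2"); P=pts(c); pl(P[200:255,282:328].reshape(-1,3))
E
```

```text
2451 [-0.1752 -0.0319  0.1434]
1333 [-0.0031 -0.0019  0.0628]
149480 [ 0.0007 -0.0001  0.0009]
2530 [-0.1348 -0.0076  0.0983]
```

```bash
python3 - <<'E'
from h import *
def f(n,z,r):
    c=load(n); P=pts(c); m=(abs(P[:,:,2]-z)<.003)&(c["depth"]>0); k=np.zeros_like(m); k[r[0]:r[1],r[2]:r[3]]=1; q=P[m&k]
    A=np.c_[q[:,:2]-q[:,:2].mean(0),np.ones(len(q))]; x=np.linalg.lstsq(A,q[:,2],rcond=None)[0]; print(n,len(q),x.round(4))
f("w10",.1425,(215,262,296,330)); f("w2",.098,(210,250,286,324)); f("w1",.098,(100,140,298,335))
E
```

```text
w10 1594 [ 0.0002 -0.0011  0.1429]
w2 1518 [0.0016 0.0002 0.0979]
w1 1472 [-0.0007 -0.0021  0.0979]
```

```bash
python3 - <<'E'
from h import *
a=np.radians(11.9); ex=np.array([np.cos(a),np.sin(a)]); ey=np.array([-ex[1],ex[0]]); o=np.array([.5891,.1375])
def g(p): return np.round([(p[:2]-o)@ex*1000,(p[:2]-o)@ey*1000,p[2]*1000],1)
c=load("wrist0");P=pts(c)
for u,v in [(375,95),(455,90),(390,160),(460,150),(400,190),(500,170),(570,178),(500,190),(595,240),(420,250)]: print(u,v,g(P[v,u]))
c=load("scene1");P=pts(c)
print("scene lamp",[ (uv,g(P[uv[1],uv[0]]).tolist()) for uv in [(323,275),(323,300),(318,290),(328,290)]], "cam",[g(P[v,u]).tolist() for u,v in [(450,280),(435,280),(462,280)]])
print("col",[g(P[v,u]).tolist() for u,v in [(388,297),(380,320)]])
c=load("w10");P=pts(c); print("w10",[ (uv,g(P[uv[1],uv[0]]).tolist()) for uv in [(312,375),(312,387),(312,268),(180,280),(480,255),(300,385),(312,115),(312,145)]])
E
```

```text
375 95 [ 79.9 -46.9  22.1]
455 90 [155.8 -56.3   0.2]
390 160 [  82.5 -103.3   30.4]
460 150 [ 1.543e+02 -1.106e+02  1.000e-01]
400 190 [  71.5 -117.5  112.9]
500 170 [ 133.3 -115.5  128.1]
570 178 [ 142.4 -117.2  184.7]
500 190 [ 107.5 -116.   184.7]
595 240 [ 270.1 -222.3   11.4]
420 250 [  67.5 -145.3  166. ]
scene lamp [((323, 275), [90.5, -137.6, 190.2]), ((323, 300), [152.6, -141.6, 172.8]), ((318, 290), [127.8, -152.8, 181.2]), ((328, 290), [135.1, -127.9, 194.1])] cam [[118.1, 190.9, 175.5], [117.4, 151.1, 179.1], [120.6, 221.6, 176.6]]
col [[224.8, -3.1, 339.0], [256.0, -18.9, 281.7]]
w10 [((312, 375), [107.3, 0.7, 182.9]), ((312, 387), [106.1, 0.8, 200.1]), ((312, 268), [43.6, 0.4, 107.6]), ((180, 280), [75.5, -143.3, 53.7]), ((480, 255), [48.6, 181.4, 48.5]), ((300, 385), [187.8, -13.0, 80.3]), ((312, 115), [-92.8, 0.5, 92.0]), ((312, 145), [-67.0, 0.4, 77.0])]
```

```bash
python3 - <<'E'
from h import *
c=load("scene1");P=pts(c)
print("vial",P[207,327],"level",P[209,406],"dish",P[207,291])
a=np.radians(11.9); ex=np.array([np.cos(a),np.sin(a)]); ey=np.array([-ex[1],ex[0]])
k=np.array([.5891,.1375])-0.1*ex; print("knob face",k); t=k-0.035*ex
goal(101.9,[t[0],t[1],.2])
E
```

```text
vial [ 0.40642248 -0.00736836  0.04894067] level [0.35588524 0.23778738 0.01497869] dish [ 0.40019032 -0.12286     0.01371543]
knob face [0.4912491  0.11687958]
pos [0.5881 0.1391 0.2539] yaw 101.92 tilt [ 0.0021 -0.002  -1.    ] t 17.5 op 0.998
F [-0.   0.4 -0.5] M [ 0.11 -0.12  0.03] j [  2.8  24.6  80.4  -0.1  74.9 -99.1]
slide [134.5  -1.6  53.7] twist [-0.0024  0.0017  0.0004]
```

Emit:
carry_out(grip=[-1, -1, -1, -1, -1, -1, -1, -1, -1, -1, -1], slide=[[10, 0, 0], [20, 0, 0], [25, 0, 0], [25, 0, 0], [25, 0, 0], [20, 0, 0], [10, 0, 0], [0, 0, 0], [0, 0, 0], [0, 0, 0], [0, 0, 0]], twist=[[0, 0, 0], [0, 0, 0], [0, 0, 0], [0, 0, 0], [0, 0, 0], [0, 0, 0], [0, 0, 0], [0, 0, 0], [0, 0, 0], [0, 0, 0], [0, 0, 0]])

```text
time_s: 18.6
position: [0.4379, 0.1094, 0.2394]
tcp_rot: [[-0.978, -0.206, -0.031], [-0.206, 0.979, -0.003], [0.031, 0.004, -1.0]]
force: [-0.2, 0.6, 0.1]
opening: 0.08
```

```bash
python3 - <<'E'
from h import *
goal(101.9,[.457,.1097,.1])
cap("side","si11"); cap("scene","sc11")
E
```

```text
pos [0.4379 0.1094 0.2394] yaw 101.89 tilt [-0.0307 -0.0027 -0.9995] t 18.6 op 0.08
F [-0.2  0.6  0.1] M [ 0.13 -0.09  0.03] j [-1.000e-01  1.350e+01  1.005e+02 -2.000e-01  6.780e+01 -1.019e+02]
slide [-23.   -4.1 138.8] twist [ 0.0037 -0.0306 -0.0001]
```

View pics/si11.png

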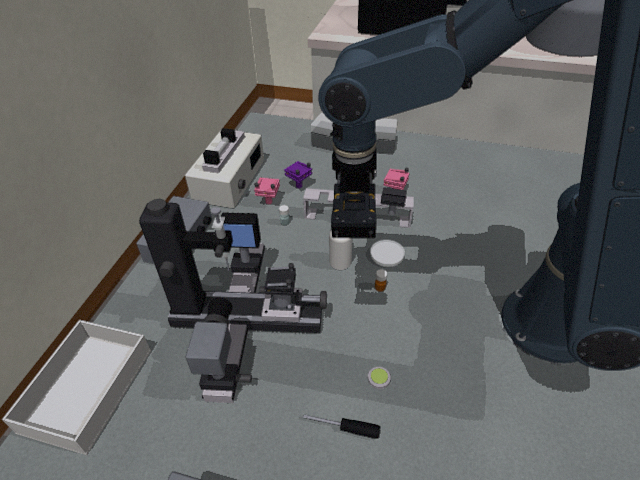

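Emit:
carry_out(grip=[-1, -1, -1, -1, -1, -1, -1, -1, -1, -1], slide=[[-2, 0, 10], [-3, 0, 20], [-3, 0, 20], [-3, 0, 25], [0, 0, 25], [0, 0, 25], [0, 0, 20], [0, 0, 15], [0, 0, 5], [0, 0, 0]], twist=[[0.002, -0.015, 0], [0.002, -0.01, 0], [0, 0, 0], [0, 0, 0], [0, 0, 0], [0, 0, 0], [0, 0, 0], [0, 0, 0], [0, 0, 0], [0, 0, 0]])

```text
time_s: 19.7
position: [0.4584, 0.112, 0.0699]
tcp_rot: [[-0.978, -0.207, 0.008], [-0.207, 0.978, -0.001], [-0.007, -0.003, -1.0]]
force: [-0.2, -0.6, -0.2]
opening: 0.008
```

```bash
python3 - <<'E'
from h import *
goal(101.9,[.4776,.114,.025])
E
```

```text
pos [0.4584 0.112  0.0699] yaw 101.94 tilt [ 0.0078 -0.0013 -1.    ] t 19.7 op 0.008
F [-0.2 -0.6 -0.2] M [ 0.1  -0.07  0.  ] j [ 2.000e-01  2.950e+01  1.102e+02 -1.000e-01  3.980e+01 -1.017e+02]
slide [-18.8  -1.9  45. ] twist [-0.0029  0.0074  0.0007]
```

Emit:
carry_out(grip=[-1, -1, -1, -1, -1], slide=[[4, -2, 12], [0, 0, 15], [0, 0, 12], [0, 0, 3], [0, 0, 0]], twist=[[-0.002, 0.006, 0], [0, 0, 0], [0, 0, 0], [0, 0, 0], [0, 0, 0]])

```text
time_s: 20.2
position: [0.4583, 0.1086, 0.0279]
tcp_rot: [[-0.978, -0.207, 0.008], [-0.207, 0.978, -0.001], [-0.008, -0.002, -1.0]]
force: [-0.7, 0.0, 0.1]
opening: 0.005
```

```bash
python3 - <<'E'
from h import *
goal(101.9,[.4776,.114,.025])
c=cap('side','si12');cv2.imwrite('pics/si12c.png',cv2.resize(c['color'][190:340,220:390,::-1],None,fx=4,fy=4))
c=cap('wrist','w12')
E
```

```text
pos [0.4583 0.1086 0.0279] yaw 101.95 tilt [ 8.4e-03 -6.0e-04 -1.0e+00] t 20.2 op 0.005
F [-0.7  0.   0.1] M [ 0.11 -0.03  0.03] j [-3.000e-01  3.430e+01  1.118e+02 -1.000e-01  3.340e+01 -1.022e+02]
slide [-20.    1.3   3.1] twist [-0.0023  0.0081  0.001 ]
```

View pics/si12c.png

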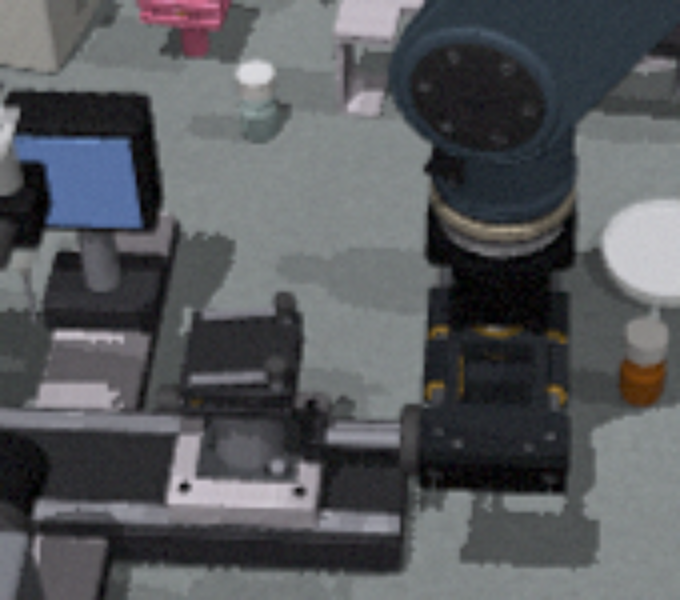

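View pics/w12.png

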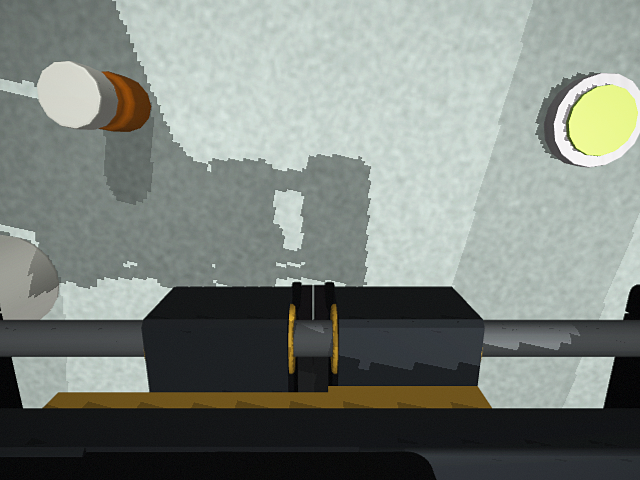

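Emit:
carry_out(grip=[-1, -1, -1, -1, -1], slide=[[-5, 1, 2], [-5, 0, 0], [-5, 0, 0], [-5, 0, 0], [-3, 0, 0]], twist=[[-0.002, 0.008, 0], [0, 0, 0], [0, 0, 0], [0, 0, 0], [0, 0, 0]])

```text
time_s: 20.8
position: [0.484, 0.1149, 0.0282]
tcp_rot: [[-0.978, -0.208, 0.004], [-0.208, 0.978, -0.0], [-0.003, -0.001, -1.0]]
force: [-4.4, -1.6, 1.5]
opening: 0.002
```

```bash
python3 - <<'E'
from h import *
goal(101.9,[.4776,.114,.025])
E
```

```text
pos [0.484  0.1149 0.0282] yaw 101.99 tilt [ 3.6e-03 -4.0e-04 -1.0e+00] t 20.8 op 0.002
F [-4.4 -1.6  1.5] M [-0.25  0.54 -0.03] j [   0.5   35.4  107.8   -0.    36.6 -101.5]
slide [6.5 0.5 3.1] twist [-0.0012  0.0034  0.0015]
```

Emit:
carry_out(grip=[-1, -1, -1, -1, -1, -1, -1, -1], slide=[[-6, 0, 1], [-7, 0, 0], [-7, 0, 0], [-7, 0, 0], [-7, 0, 0], [-7, 0, 0], [-7, 0, 0], [-7, 0, 0]], twist=[[0, 0, 0], [0, 0, 0], [0, 0, 0], [0, 0, 0], [0, 0, 0], [0, 0, 0], [0, 0, 0], [0, 0, 0]])

```text
time_s: 21.6
position: [0.5031, 0.1219, 0.0233]
tcp_rot: [[-0.974, -0.214, -0.07], [-0.213, 0.977, -0.011], [0.071, 0.004, -0.997]]
force: [-6.3, -2.1, 4.2]
opening: 0.004
```

```bash
python3 - <<'E'
from h import *
goal(101.9,[.585,.1365,.027])
E
```

```text
pos [0.5031 0.1219 0.0233] yaw 102.34 tilt [-0.0704 -0.0109 -0.9975] t 21.6 op 0.004
F [-6.3 -2.1  4.2] M [-0.3   0.86 -0.07] j [   1.6   38.   101.4   -0.7   44.7 -100.2]
slide [-82.6  -3.2  -9.6] twist [ 0.0041 -0.0712  0.0078]
```

Emit:
carry_out(grip=[-1, -1, -1, -1, -1], slide=[[-2, 0, -1], [-2, 0, -1], [-6, 0, 0], [-7, 0, 0], [-7, 0, 0]], twist=[[0, -0.04, 0.005], [0, -0.03, 0.003], [0, -0.015, 0], [0, -0.012, 0], [0, -0.012, 0]])

```text
time_s: 22.1
position: [0.5165, 0.1257, 0.0236]
tcp_rot: [[-0.978, -0.208, 0.015], [-0.208, 0.978, 0.009], [-0.017, 0.006, -1.0]]
force: [-5.7, -3.1, 3.6]
opening: 0.007
```

```bash
python3 - <<'E'
from h import *
goal(101.9,[.585,.1365,.027])
E
```

```text
pos [0.5165 0.1257 0.0236] yaw 102.02 tilt [ 0.015   0.0093 -0.9998] t 22.1 op 0.007
F [-5.7 -3.1  3.6] M [-0.53  0.98 -0.  ] j [   1.3   37.2  103.7    0.8   38.3 -101.4]
slide [-69.3  -3.7  -2.3] twist [0.006  0.0166 0.002 ]
```

Emit:
carry_out(grip=[-1, -1, -1, -1, -1, -1], slide=[[-7, -1, 0], [-8, -1, 0], [-8, -1, 0], [-8, -1, 0], [-8, 0, 0], [-8, 0, 0]], twist=[[0.003, 0.008, 0], [0, -0.005, 0], [0, -0.01, 0], [0, -0.01, 0], [0, -0.01, 0], [0, -0.01, 0]])

```text
time_s: 22.7
position: [0.5394, 0.1309, 0.0211]
tcp_rot: [[-0.977, -0.211, -0.001], [-0.211, 0.977, 0.011], [-0.001, 0.011, -1.0]]
force: [-6.9, -3.1, 4.6]
opening: 0.008
```

```bash
python3 - <<'E'
from h import *
goal(101.9,[.585,.1365,.027])
E
```

```text
pos [0.5394 0.1309 0.0211] yaw 102.18 tilt [-0.0012  0.0105 -0.9999] t 22.7 op 0.008
F [-6.9 -3.1  4.6] M [-0.41  0.92 -0.01] j [   1.7   38.7   99.6    0.9   41.8 -101.1]
slide [-45.8  -4.1  -5.9] twist [0.0106 0.001  0.0049]
```

Emit:
carry_out(grip=[-1, -1, -1, -1, -1, -1], slide=[[-8, -1, -1], [-8, -1, -1], [-8, -1, -1], [-8, -1, -1], [-8, -1, -1], [-8, -1, 0]], twist=[[0.008, -0.008, 0.003], [0, -0.01, 0], [0, -0.01, 0], [0, -0.01, 0], [0, -0.01, 0], [0, -0.01, 0]])

```text
time_s: 23.3
position: [0.5605, 0.1354, 0.0204]
tcp_rot: [[-0.978, -0.21, -0.003], [-0.21, 0.978, 0.012], [-0.0, 0.013, -1.0]]
force: [-5.7, -0.6, 5.4]
opening: 0.005
```

```bash
python3 - <<'E'
from h import *
goal(101.9,[.585,.1365,.027])
cap("side","si13"); cap("wrist","w13")
E
```

```text
pos [0.5605 0.1354 0.0204] yaw 102.12 tilt [-0.0026  0.0124 -0.9999] t 23.3 op 0.005
F [-5.7 -0.6  5.4] M [-0.08  0.96  0.02] j [   2.    39.9   96.3    1.    43.9 -100.8]
slide [-24.1  -4.   -6.6] twist [0.0126 0.     0.0039]
```

View pics/si13.png

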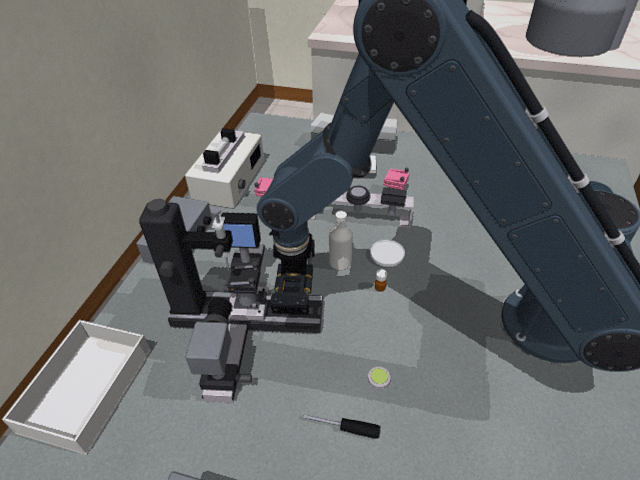

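Emit:
carry_out(grip=[-1, -1, -1, -1, -1], slide=[[-8, -1, -2], [-8, -1, -2], [-8, -1, -2], [-8, -1, -2], [-8, 0, -1]], twist=[[0.01, -0.01, 0.003], [0, -0.01, 0], [0, -0.01, 0], [0, -0.01, 0], [0, -0.01, 0]])

```text
time_s: 23.9
position: [0.5765, 0.1388, 0.0207]
tcp_rot: [[-0.978, -0.209, -0.004], [-0.209, 0.978, 0.009], [0.002, 0.009, -1.0]]
force: [-5.4, -4.2, 3.7]
opening: 0.008
```

```bash
python3 - <<'E'
from h import *
goal(101.9,[.585,.1365,.027])
E
```

```text
pos [0.5765 0.1388 0.0207] yaw 102.08 tilt [-0.0041  0.0085 -1.    ] t 23.9 op 0.008
F [-5.4 -4.2  3.7] M [-0.63  0.83 -0.08] j [   2.5   40.7   93.7    0.7   45.7 -100.1]
slide [-7.8 -4.  -6.4] twist [ 0.0092 -0.0022  0.0032]
```

Emit:
carry_out(grip=[-1, -1, -1, -1, -1, -1], slide=[[-8, -1, -1], [-8, -1, -1], [-8, -1, -1], [-8, 0, -1], [-8, 0, 0], [-8, 0, 0]], twist=[[0.008, -0.008, 0.003], [0, -0.01, 0], [0, -0.01, 0], [0, -0.01, 0], [0, -0.01, 0], [0, -0.01, 0]])

```text
time_s: 24.5
position: [0.5866, 0.1412, 0.0194]
tcp_rot: [[-0.977, -0.212, -0.027], [-0.212, 0.977, 0.001], [0.026, 0.006, -1.0]]
force: [-14.5, -6.4, 12.1]
opening: 0.001
```

```bash
python3 - <<'E'
from h import *
goal(101.9,[.585,.1365,.027])
cap("side","si14")
E
```

```text
pos [0.5866 0.1412 0.0194] yaw 102.22 tilt [-2.680e-02  8.000e-04 -9.996e-01] t 24.5 op 0.001
F [-14.5  -6.4  12.1] M [-0.74  2.03 -0.07] j [  2.9  41.8  91.    0.2  48.8 -99.5]
slide [ 2.8 -4.2 -7.6] twist [ 0.0064 -0.026   0.0057]
```

Emit:
carry_out(grip=[-1, -1, -1], slide=[[-8, 0, -3], [-9, 0, -1], [-9, 0, -1]], twist=[[0, -0.02, 0.003], [0, -0.015, 0], [0, -0.01, 0]])

```text
time_s: 24.85
position: [0.5858, 0.1415, 0.0197]
tcp_rot: [[-0.977, -0.212, -0.038], [-0.212, 0.977, 0.0], [0.037, 0.008, -0.999]]
force: [-16.1, -6.4, 13.8]
opening: 0.004
```

```bash
python3 - <<'E'
from h import *
goal(101.9,[.585,.1365,.027])
cap("side","si15"); cap("scene","sc15")
E
```

```text
pos [0.5858 0.1415 0.0197] yaw 102.22 tilt [-3.820e-02  1.000e-04 -9.993e-01] t 24.85 op 0.004
F [-16.1  -6.4  13.8] M [-1.05  2.37 -0.08] j [  2.9  42.   90.5   0.1  49.7 -99.4]
slide [ 2.1 -4.7 -7.3] twist [ 0.008  -0.0373  0.0058]
```

Emit:
carry_out(grip=[-1, -1, -1, -1, -1, -1, -1, -1, -1], slide=[[8, 0, -1], [10, 0, -2], [15, 0, -2], [20, 0, -5], [15, 0, -20], [10, 0, -30], [0, 0, -30], [0, 0, -15], [0, 0, 0]], twist=[[0, 0, 0], [0, -0.02, 0], [0, -0.015, 0], [0, 0, 0], [0, 0, 0], [0, 0, 0], [0, 0, 0], [0, 0, 0], [0, 0, 0]])

```text
time_s: 25.85
position: [0.5144, 0.1239, 0.1292]
tcp_rot: [[-0.977, -0.211, 0.013], [-0.211, 0.977, 0.009], [-0.014, 0.006, -1.0]]
force: [0.2, -0.0, 0.1]
opening: 0.0
```

```bash
python3 - <<'E'
from h import *
goal(101.9,[.54,.127,.15])
c=cap("side","si16"); cv2.imwrite('pics/si16c.png',cv2.resize(c['color'][170:345,130:350,::-1],None,fx=3.5,fy=3.4))
c=cap("scene","sc16"); cap("wrist","w16")
P=pts(c); a=np.radians(11.9); ex=np.array([np.cos(a),np.sin(a)]); ey=np.array([-ex[1],ex[0]]); o=np.array([.5891,.1375])
def g(p): return np.round([(p[...,:2]-o)@ex*1000,(p[...,:2]-o)@ey*1000,p[...,2]*1000],1)
c=load("si16");P=pts(c); G=np.stack([(P[...,:2]-o)@ex*1000,(P[...,:2]-o)@ey*1000,P[...,2]*1000],-1)
k=(abs(G[...,2]-142)<5)&(abs(G[...,1])<40)&(G[...,0]>50)&(G[...,0]<180)&(c["depth"]>0)
n,l,st,ce=cv2.connectedComponentsWithStats(k.astype(np.uint8)); k=l==1+np.argmax(st[1:,4])
q=G[k]; print(len(q),q.min(0),q.max(0),np.median(q,0),cv2.minAreaRect(q[:,:2].astype(np.float32)))
E
```

```text
pos [0.5144 0.1239 0.1292] yaw 102.18 tilt [ 0.013   0.0085 -0.9999] t 25.85 op 0.0
F [ 0.2 -0.   0.1] M [ 0.19 -0.05 -0.01] j [   1.1   27.    99.8    0.6   52.5 -101.4]
slide [-25.9  -2.3 -20.4] twist [0.0056 0.0145 0.0048]
548 [ 77.40510132 -26.25561365 137.04882301] [137.83483656  35.31705277 146.93013191] [108.72095313   3.89442917 140.89687926] ((107.5776596069336, 4.701070785522461), (61.3250846862793, 60.43659591674805), 89.41534423828125)
```

View pics/si16c.png

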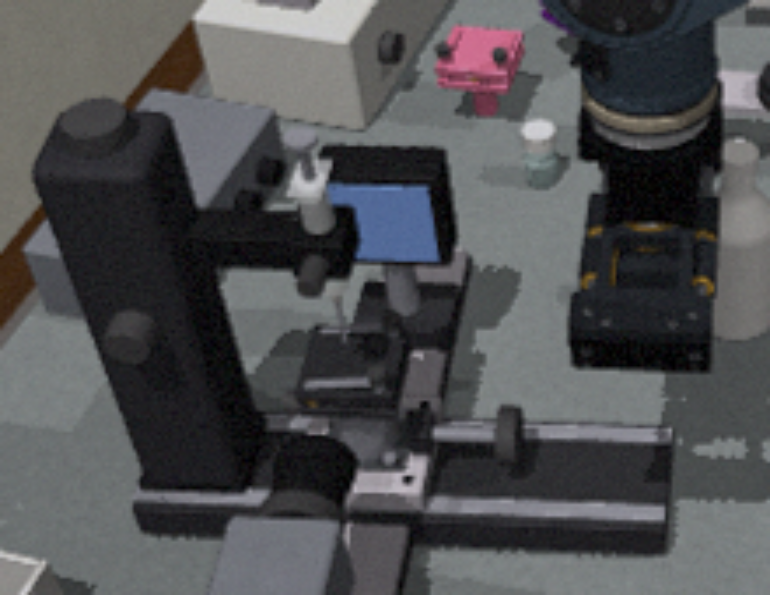

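View pics/sc16.png

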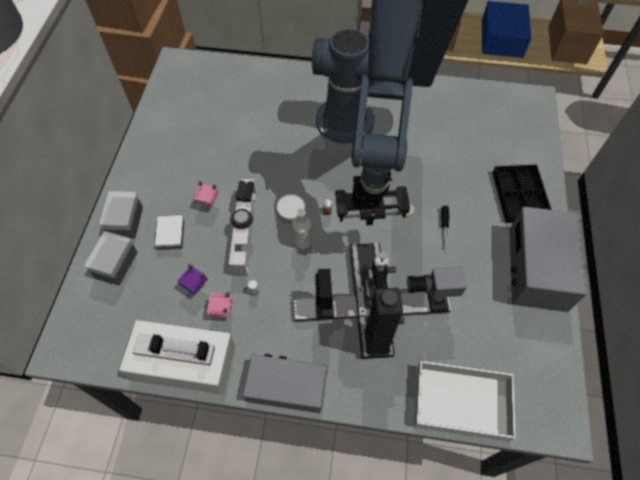

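```bash
python3 - <<'E'
from h import *
a=np.radians(11.9); ex=np.array([np.cos(a),np.sin(a)]); ey=np.array([-ex[1],ex[0]]); o=np.array([.5891,.1375])
def GG(c):
    P=pts(c); return np.stack([(P[...,:2]-o)@ex*1000,(P[...,:2]-o)@ey*1000,P[...,2]*1000],-1)
for n in("si11","si16"):
    c=load(n);G=GG(c)
    k=(abs(G[...,2]-141)<4)&(abs(G[...,1])<40)&(abs(G[...,0])<170)&(c["depth"]>0)
    _,l,st,_=cv2.connectedComponentsWithStats(k.astype(np.uint8)); k=l==1+np.argmax(st[1:,4]); q=G[k]
    print(n,"stage",np.percentile(q,[1,99],axis=0).round(1).tolist(),cv2.minAreaRect(q[:,:2].astype(np.float32)))
    k=(abs(G[...,2]-40)<5)&(abs(G[...,1])<50)&(c["depth"]>0)&(G[...,0]>-120)&(G[...,0]<-40); q=G[k]; print(" bed xmin",len(q),np.percentile(q[:,0],[0,1,3]))
    # needle
    k=(G[...,2]>160)&(G[...,2]<190)&(abs(G[...,1])<15)&(abs(G[...,0]-110)<15)&(c["depth"]>0); q=G[k]; print(" needle",len(q),np.median(q,0) if len(q) else None)
    k=(G[...,2]>175)&(G[...,2]<200)&(G[...,1]<-100)&(G[...,1]>-170)&(abs(G[...,0]-110)<70)&(c["depth"]>0); q=G[k]; print(" lamp",np.percentile(q,[1,99],axis=0).round(1).tolist() if len(q) else 0)
    k=(abs(G[...,2]-62)<3)&(abs(G[...,1])<50)&(c["depth"]>0)&(abs(G[...,0]-50)<120); q=G[k]; print(" block",np.percentile(q,[1,99],axis=0).round(1).tolist() if len(q) else 0)
c=load("wrist0");G=GG(c)
k=(abs(G[...,2]-40)<5)&(abs(G[...,1])<50)&(c["depth"]>0)&(G[...,0]<-30)&(G[...,0]>-100); q=G[k]; print("w0 bed xmin",len(q),np.percentile(q[:,0],[0,1,3]))
c=load("w16");G=GG(c); k=(abs(G[...,2]-40)<5)&(abs(G[...,1])<50)&(c["depth"]>0)&(G[...,0]<0); q=G[k]; print("w16",len(q),np.percentile(q[:,0],[0,1,3]) if len(q) else 0)
c=load("w10");G=GG(c); k=(abs(G[...,2]-30)<4)&(abs(G[...,1])<200)&(abs(G[...,1])>50)&(c["depth"]>0)&(G[...,0]>0); q=G[k]; print("rail w10",np.percentile(q[:,0],[1,99]))
E
```

```text
si11 stage [[-30.2, -25.0, 137.4], [29.2, 34.2, 144.6]] ((-0.3128395080566406, 3.5210399627685547), (63.28395462036133, 60.266048431396484), 89.54817962646484)
 bed xmin 316 [-86.31947255 -85.02616544 -84.02050407]
 needle 13 [108.58060046   3.48257774 175.15828962]
 lamp [[66.7, -148.3, 175.6], [146.4, -112.3, 193.6]]
 block [[-40.7, -36.6, 59.1], [41.2, 45.7, 64.9]]
si16 stage [[77.6, -23.0, 137.2], [136.6, 34.3, 144.3]] ((107.57057189941406, 4.726324081420898), (61.31312561035156, 60.442806243896484), 89.35379791259766)
 bed xmin 401 [-86.43753829 -85.40045542 -84.73622664]
 needle 14 [108.39045211   3.06792244 175.09603629]
 lamp [[66.7, -148.1, 175.8], [145.5, -111.3, 193.5]]
 block [[9.0, -34.7, 59.1], [147.4, 45.1, 64.9]]
w0 bed xmin 4689 [-85.15353815 -84.31379187 -83.45159395]
w16 6809 [-85.52391193 -85.11632139 -84.44358107]
rail w10 [ 79.2711421 132.7252796]
```

View pics/w16.png

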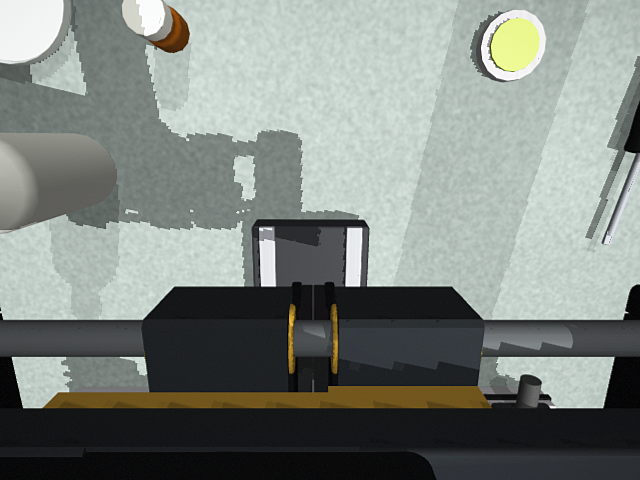

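Emit:
carry_out(grip=[-1, -1, -1, -1, -1, -1, -1, -1], slide=[[0, -2, 10], [0, 0, 18], [0, 0, 22], [0, 0, 22], [0, 0, 15], [0, 0, 5], [0, 0, 0], [0, 0, 0]], twist=[[0.005, 0.012, 0.005], [0, 0, 0], [0, 0, 0], [0, 0, 0], [0, 0, 0], [0, 0, 0], [0, 0, 0], [0, 0, 0]])

```text
time_s: 26.8
position: [0.508, 0.1213, 0.0197]
tcp_rot: [[-0.979, -0.204, -0.021], [-0.204, 0.979, -0.001], [0.021, 0.003, -1.0]]
force: [0.6, -0.0, -0.6]
opening: 0.004
```

```bash
python3 - <<'E'
from h import *
goal(101.9,[.584,.1362,.036])
E
```

```text
pos [0.508  0.1213 0.0197] yaw 101.79 tilt [-0.021  -0.0012 -0.9998] t 26.8 op 0.004
F [ 0.6 -0.  -0.6] M [ 0.12 -0.02 -0.05] j [ 1.200e+00  3.770e+01  1.033e+02 -1.000e-01  4.020e+01 -1.006e+02]
slide [-77.1  -0.9 -18. ] twist [ 0.0031 -0.0208 -0.0019]
```

Emit:
carry_out(grip=[-1, -1, -1, -1, -1, -1, -1, -1], slide=[[-5, 0, -8], [-10, 0, -5], [-12, 0, -3], [-12, 0, -1], [-12, 0, -1], [-8, 0, 0], [-3, 0, 0], [0, 0, 0]], twist=[[0, -0.015, 0], [0, -0.005, 0], [0, 0, 0], [0, 0, 0], [0, 0, 0], [0, 0, 0], [0, 0, 0], [0, 0, 0]])

```text
time_s: 27.6
position: [0.58, 0.1354, 0.0477]
tcp_rot: [[-0.979, -0.204, 0.018], [-0.204, 0.979, 0.004], [-0.019, 0.0, -1.0]]
force: [-0.1, 0.0, -0.4]
opening: 0.006
```

```bash
python3 - <<'E'
from h import *
goal(101.9,[.584,.1362,.036])
E
```

```text
pos [0.58   0.1354 0.0477] yaw 101.8 tilt [ 0.0183  0.0041 -0.9998] t 27.6 op 0.006
F [-0.1  0.  -0.4] M [ 0.09 -0.06  0.01] j [  2.3  38.1  93.7   0.3  47.2 -99.7]
slide [-3.9 -0.1 11.8] twist [ 0.0002  0.0188 -0.0018]
```

Emit:
carry_out(grip=[-1, -1, -1, -1, -1, -1, -1], slide=[[0, 0, 6], [0, 0, 5], [0, 0, 0], [-4, 0, -1], [-5, 0, -1], [-6, 0, -1], [-8, 0, -1]], twist=[[0, 0.015, 0], [0, 0, 0], [0, 0, 0], [0, 0, 0], [0, -0.008, 0], [0, -0.008, 0], [0, -0.01, 0]])

```text
time_s: 28.3
position: [0.5891, 0.1379, 0.0374]
tcp_rot: [[-0.978, -0.207, -0.001], [-0.207, 0.978, 0.001], [0.001, 0.001, -1.0]]
force: [-17.3, -7.4, 10.1]
opening: 0.003
```

```bash
python3 - <<'E'
from h import *
goal(101.9,[.584,.1362,.036])
E
```

```text
pos [0.5891 0.1379 0.0374] yaw 101.94 tilt [-0.001   0.0012 -1.    ] t 28.3 op 0.003
F [-17.3  -7.4  10.1] M [-1.26  2.75 -0.01] j [  2.6  39.9  91.6   0.1  48.6 -99.4]
slide [ 5.3 -0.6  1.4] twist [ 0.0014 -0.0007  0.0007]
```

Emit:
carry_out(grip=[-1, -1], slide=[[-9, 0, -1], [-9, 0, -1]], twist=[[0, -0.01, 0], [0, -0.01, 0]])

```text
time_s: 28.5
position: [0.5882, 0.1376, 0.0377]
tcp_rot: [[-0.977, -0.21, -0.021], [-0.21, 0.978, -0.003], [0.021, 0.002, -1.0]]
force: [-13.3, -6.0, 8.4]
opening: 0.002
```

```bash
python3 - <<'E'
from h import *
goal(101.9,[.584,.1362,.036])
E
```

```text
pos [0.5882 0.1376 0.0377] yaw 102.13 tilt [-0.0205 -0.0027 -0.9998] t 28.5 op 0.002
F [-13.3  -6.    8.4] M [-0.95  2.16 -0.05] j [  2.6  40.2  90.7  -0.1  50.3 -99.4]
slide [ 4.3 -0.5  1.8] twist [ 0.0016 -0.0207  0.0041]
```

Emit:
carry_out(grip=[-1, -1, -1, -1, -1, -1, -1, -1, -1, -1, -1], slide=[[8, 0, 0], [10, 0, 0], [15, 0, 0], [20, 0, 0], [15, 0, -20], [10, 0, -30], [0, 0, -40], [0, 0, -40], [0, 0, -20], [0, 0, 0], [0, 0, 0]], twist=[[0, 0, 0], [0, -0.01, 0], [0, -0.01, 0], [0, 0, 0], [0, 0, 0], [0, 0, 0], [0, 0, 0], [0, 0, 0], [0, 0, 0], [0, 0, 0], [0, 0, 0]])

```text
time_s: 29.6
position: [0.511, 0.1208, 0.1946]
tcp_rot: [[-0.978, -0.209, 0.01], [-0.209, 0.978, 0.004], [-0.011, 0.001, -1.0]]
force: [0.1, 0.4, -0.7]
opening: 0.008
```

```bash
python3 - <<'E'
from h import *
goal(101.9,[.584,.1362,.036])
a=np.radians(11.9); ex=np.array([np.cos(a),np.sin(a)]); ey=np.array([-ex[1],ex[0]]); o=np.array([.5891,.1375])
c=cap("side","si17"); P=pts(c); G=np.stack([(P[...,:2]-o)@ex*1000,(P[...,:2]-o)@ey*1000,P[...,2]*1000],-1)
k=(abs(G[...,2]-141)<4)&(abs(G[...,1])<40)&(abs(G[...,0])<170)&(c["depth"]>0)
_,l,st,_=cv2.connectedComponentsWithStats(k.astype(np.uint8)); k=l==1+np.argmax(st[1:,4]); q=G[k]
print("stage",np.median(q[:,2]),cv2.minAreaRect(q[:,:2].astype(np.float32)))
k=(G[...,2]>160)&(G[...,2]<190)&(abs(G[...,1])<15)&(abs(G[...,0]-110)<15)&(c["depth"]>0); q=G[k]; print(" needle",len(q),np.median(q,0))
cv2.imwrite('pics/si17c.png',cv2.resize(c['color'][140:345,130:430,::-1],None,fx=2.6,fy=2.6))
E
```

```text
pos [0.511  0.1208 0.1946] yaw 102.08 tilt [ 0.0105  0.0037 -0.9999] t 29.6 op 0.008
F [ 0.1  0.4 -0.7] M [ 0.13 -0.02 -0.03] j [   1.    21.5   96.2    0.2   61.7 -101.2]
slide [-72.8  -0.4 159.4] twist [0.0014 0.011  0.0031]
stage 140.83530300340647 ((107.42457580566406, 4.155597686767578), (61.20195007324219, 61.472412109375), 89.42536926269531)
 needle 16 [108.64446609   2.68911338 174.82392805]
```

View pics/si17c.png

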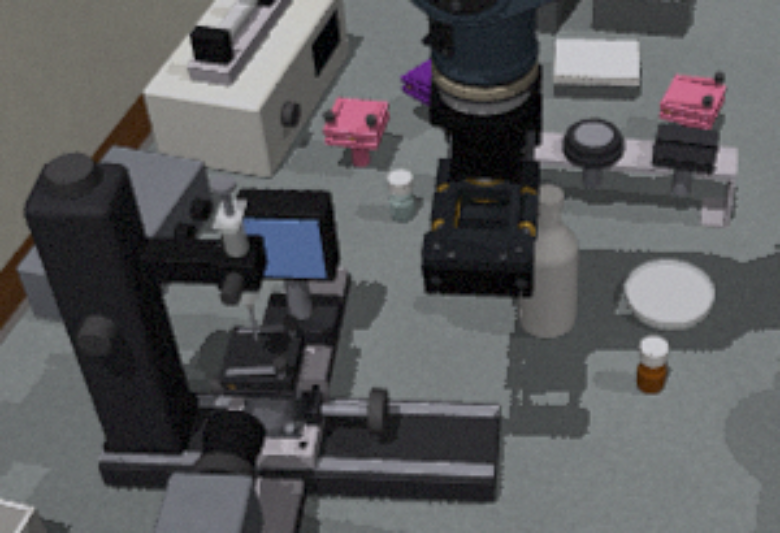

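```bash
python3 -c "
from h import *
print(bot.hand_in())"
```

```text
the job is handed in; nothing more can be done
None
```

The square clip stage is seated home in the post holder and the carriage is in against its stop, with the needle about 1 mm from the stage centre along the slide. I handed the job in at about 30 s of the 72 s allowed.

**What I did**
- I took the stage from the rack, and its stem went into the bore at the measured position without any searching.
- I pressed it straight down to a hard stop. The tool force read 17 N upwards, about 20 N of press once the stage's weight is added.
- I then pushed the knob with the shut fingers and backed the arm well clear.

**Last checks**
- **Seating, before the push:** the top plate read 142.9 mm high, level, and turned 12.0° against 11.8° for the carriage. The wrist camera also read the holder's mouth 0.8 mm high, so this fits the expected 142 mm.
- **Carriage stop:** it did not move under a second push of about 19 N. Stage centre was at 107.6 mm before that push and 107.4 mm after.
- **Under the needle:** the needle was at 108.6 mm along the slide and the stage centre 1.5 mm across it. I measured both with the side camera, where 1 to 2 mm is within calibration.
- **Surroundings:** the other stages, the bottle, the vials and the look-alikes stood unmoved in the last pictures. I planned the path clear of the syringe and needle, and saw no contact with them.

**Disagreements**
- **Finger length:** the real finger tips sit about 36 mm behind the stated tool point. My first grasp therefore closed in the air above the plate without touching it. I reopened, went lower and gripped it properly.
- **Carriage start:** the carriage started about 30 mm in, not fully out. The push was therefore about 108 mm, where I expected about 110 mm. The small difference is within measuring error.

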